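# Strap a taper tool holder into the assembly cradle

### The job

Clamp the lying tool holder in the assembly cradle, ready for a collet change: unhook the latch, swing the strap fully open, and lay the holder in the two vee saddles, nose towards the end away from the strap and flange between the saddles, letting it settle in both vees before you let go. Then swing the strap right down over the taper and hook the latch fully over it again. Do not disturb the standing tool holder or the tape measure.

Things in the scene. Friction and masses are not known exactly. Their poses are not given: they have to be found in the camera images.
- holder_flange (a point): The loose steel tool holder to clamp, lying on its side: 120 mm long, 0.75 kg. Point: on its axis, centre of the flange (46 mm diameter, 22 mm wide), 23 mm above the bench at the start; it balances here: grip across the diameter. z axis: from the blunt nose (40 mm diameter, ends 38 mm before the point) to the thin end (82 mm past it); taper 31 mm behind the flange, 19 mm near its thin end
- cradle: Cradle, screwed down: aluminium plate 112 x 166 x 12 mm; origin under its centre at bench height, x along the trough from nose end to strap end, y towards the strap hinge, z up. Two black vee saddles, open upward, 40 mm wide (less than the flange), 16 mm thick: nose saddle at x -38 to -22 mm, top 38 mm; taper saddle x 7 to 23 mm, top 42 mm above the bench. Strap and latch swing at x = 29 mm
- seat (a point): Where the centre of the flange lies when the holder is seated, holder axis along the cradle's x, small end to +x: on the cradle at x = -7 mm, y = 0, 48 mm above the bench. Axes as the cradle's. Along x the flange has some 3 mm play either way; the vees centre it in y
- strap (a joint): Hinged steel strap, bar 14 mm wide, 10 mm thick, lying across the trough: 0 rad = closed, level; opens upward and over to the cradle's +y side, 2.65 rad = fully open, leaning back. Friction hinge: it stays where it is left (about 2 N at the grip). Latched, it cannot rise; a holder not seated keeps it up
- strap_hinge (a point): Hinge axis of the strap (parallel to the cradle's x), 70 mm above the bench at the cradle's y = +58 mm. Axes turn with the strap
- strap_grip (a point): Middle of the strap's black grip sleeve (16 mm wide along x, 20 mm long, 14 mm thick), 94 mm from the hinge axis, near the free end, which lies 115 mm from the hinge; at y = -36 mm, 70 mm above the bench when closed. Can be pinched from above along x, at any opening
- latch (a joint): Upright hook lever at the strap's free end: near 0 rad = upright, hook over the strap; tips outward to the cradle's -y side, 0.65 rad = fully unhooked. Friction hinge: it stays where it is left (about 1.5 N at the handle). Blocked by a strap that is not down; draws a strap up to 3 mm high down
- latch_hinge (a point): Hinge axis of the latch (parallel to the cradle's x), 24 mm above the bench at the cradle's y = -66 mm. Axes turn with the latch
- latch_grip (a point): Middle of the latch's black round handle (17 mm diameter, 36 mm long, along the lever), 84 mm from the latch hinge; 108 mm above the bench when upright. Can be pinched from above along the cradle's x
- other_mid (a point): Bystander: a second tool holder standing upright on its nose, 46 mm wide, 120 mm tall; the point is half-way up
- measure_mid (a point): Bystander: grey tape measure, 36 x 83 x 66 mm; the point is its centre
Things that resemble listed ones, but are neither listed nor needed, are in the scene too. Leave any red look-alike of the part that bears holder_flange alone.

How it is judged:
On the way, in this order (a step that is already met when the one before it is completed fails the run):
1. the latch is unhooked (value of joint latch above 0.4 rad), for 0.1 s.
2. the strap is swung open (value of joint strap above 1.9 rad), for 0.2 s.
3. the holder is settled in both vees while still held, the strap open (x of holder_flange in the frame of seat between -0.006 and 0.006 m and y of holder_flange in the frame of seat between -0.0035 and 0.0035 m and z of holder_flange in the frame of seat between -0.0035 and 0.0035 m and angle between the z axis of holder_flange and the x axis of seat, either way round below 0.06 rad and value of joint strap above 1.5 rad and contact force between the fingers and holder above 0.5 N and linear speed of holder below 0.02 m/s), for 0.2 s.
4. the holder is let go, seated, the strap still open (x of holder_flange in the frame of seat between -0.006 and 0.006 m and y of holder_flange in the frame of seat between -0.0035 and 0.0035 m and z of holder_flange in the frame of seat between -0.0035 and 0.0035 m and angle between the z axis of holder_flange and the x axis of seat, either way round below 0.06 rad and value of joint strap above 1.2 rad and contact force between the fingers and holder below 0.1 N), for 0.2 s.
5. the strap is down over the taper (x of holder_flange in the frame of seat between -0.006 and 0.006 m and y of holder_flange in the frame of seat between -0.0035 and 0.0035 m and z of holder_flange in the frame of seat between -0.0035 and 0.0035 m and angle between the z axis of holder_flange and the x axis of seat, either way round below 0.06 rad and value of joint strap below 0.05 rad), for 0.1 s.
At the end, for the whole second after the job is handed in: The holder lies at rest in both vees, flange centre within 6 mm of the seat along the trough and 3.5 mm across it and in height, axis within 0.06 rad of the trough's; strap down (under 0.04 rad), latch hooked over it (under 0.12 rad) (x of holder_flange in the frame of seat between -0.006 and 0.006 m and y of holder_flange in the frame of seat between -0.0035 and 0.0035 m and z of holder_flange in the frame of seat between -0.0035 and 0.0035 m and angle between the z axis of holder_flange and the x axis of seat, either way round below 0.06 rad and value of joint strap below 0.04 rad and value of joint latch below 0.12 rad and linear speed of holder below 0.02 m/s); the robot touches nothing.
It fails at once if the standing tool holder is disturbed (moved over 30 mm) (distance of other_mid from where it was at the start of the episode above 0.03 m).
It fails at once if the tape measure is disturbed (moved over 30 mm) (distance of measure_mid from where it was at the start of the episode above 0.03 m).
It also fails if it takes over 72 s, if anything falls off the work surface, if the arm or the gripper's body presses on something with over 40 N, if the wrist force passes 120 N, or if a joint passes its speed limit or range.

### The arm

A 7-joint arm with a two-finger parallel gripper is mounted at the origin on a cart in front of the work surface, level with it; the furniture and walls round the work are solid. World frame = base frame: x ahead of the robot, y to its left, z up, the work surface at z = 0. Lengths are in m, angles in rad, forces in N, time in s.
With the tool pointing down it reaches from about 0.4 to 0.875 m from the base axis. Payload 19.3 kg.
Tool frame: the origin (TCP) lies midway between the tips of the shut fingers; the grasp point (between the pads) lies 19 mm behind it (bot.tcp_to_grasp is the distance from the TCP to the grasp point, in m); z points along the fingers, y is the direction in which the jaws open and shut (so a half turn about z gives the same grasp; the last joint's range is limited). The gripper opens to 85 mm and grips with 20 to 120 N. Pads are 22 mm wide; open, the fingers measure 114 mm over their backs; the gripper's body (76 mm by 85 mm) begins 54 mm behind the grasp point. The pads swing forward as they close: fully open they stand 13 mm farther back than shut.
Start: joints at [1.223, 0.521, -0.036, 1.599, 0.021, 1.021, -0.113], TCP at [0.171, -0.601, 0.231] pointing down, gripper open.
Joint ranges: [-2.91, 2.91], [-0.3, 2.13], [-1.5, 1.42], [0.17, 2.43], [-1.26, 4.41], [0.16, 1.93], [-2.52, 2.52]. Speed limits (rad/s): [1.89, 1.89, 2.39, 2.39, 3.01, 3.01, 3.01].

### API

Orientations are given as [roll, pitch, yaw] about the fixed x, y, z axes, in that order (R = Rz(yaw) Ry(pitch) Rx(roll)).
In Python, from workcell import bot gives the robot as it stands. The module is installed in compiled form; this text tells all that it offers.
- The arm moves only by the tool drive_tool, never from a script. Its argument "series" is a list of rows, each a list of 5 numbers: the opening in per cent of the stroke, from 0 (shut) to 100 (fully open), then the shift along the world's x, y, z in m, then the turn about the world's z in rad. A call has 1 to 12 rows; each row shifts and turns the pose as measured when the row begins; what a row does not reach is not made up. A row lasts 1/10 s, in which the tool goes at most 50 mm and 8.59 degrees, less where a joint would pass 70% of its speed; a pose out of reach is approached as far as the arm can. A call with a gripper value outside its range is refused whole. The fingers move at their own pace and stop on an object; "newtons" is the grip in N (left out, the last holds). Time passes only in rows, so rows that do not move let the fingers close. It gives the time, the measured TCP pose, the force and the opening at its end, in the units of the state.
- bot.observe(): the state, without advancing time (a new reading comes with each control period).
- bot.grab_frame(name): name is "scene" or "top" or "wrist"; returns the picture (420x560x3 uint8, red, green, blue); there is no depth.
- bot.camera_info(name): a dict with "fx", "fy", "cx", "cy" (pixels), "cam_to_world" (4x4, takes a point from camera to world coordinates). Camera axes: x right, y down, z forward; pixel columns grow to the right and rows downward; lengths in m; the calibration is good to about 2 mm. The wrist camera is an equidistant fisheye: a pixel r from the principal point sees the ray r / f radians off the axis. A picture is of the moment at which its call begins: read the wrist's pose just before it. camera_info takes no time and is no camera call; for the wrist camera it gives the pose at the moment of the call.
- bot.job_done(): hands the job in, once; it reports no verdict.
Trained networks look in the newest picture that a camera, given by its name, has taken for a name from the list of things; names that differ only in an ending like _2 or _b are one class to them, and where a whole thing is asked for, a point or a joint stands for the part that bears it (a point fixed in the world has none). Each returns a list of dicts, best first, with "conf" (0 to 1); they miss things now and then, are a little off and sometimes report something else, mostly with a low value. They report only what shows in the picture. A call takes as long as a camera call. They do not tell look-alikes from the thing itself.
- bot.masks_of(camera, target): "mask" (420x560 bool, what is visible of it) and "point" ([column, row] in pixels, amid what is visible of it).
The state is a dict: "clock": time; "qpos": joint angles; "qd": joint speeds; "joint_efforts": joint torques, N m; "position": TCP position; "tool_rot": TCP orientation; "force": force on the tool from outside, world axes, zero at the start; "moment": the same for the moment, N m; "grip_width": finger opening in m.
Only numpy, scipy, OpenCV 4.12 (cv2) and the standard library are available. Lean on these libraries where they do the work, as an engineer would, in place of code of your own. Each camera call takes 0.05 s, during which the arm holds its last target.

## Working session

There is one attempt and no reset: what is moved stays moved. The work goes in short steps, Python scripts to look and compute and a tool call to move; the robot and the scene stay as the last step left them, time stands still between calls to the robot, and variables do not carry over. Pictures are saved under pics/ and viewed, and the job is handed in when it is done.

Besides the shell and the picture viewer there is one more tool, called after "Request:" by a JSON object that holds its "method" and its "body", one argument or row to a line. drive_tool: Moves the arm, as the interface text tells. Its arguments: {"type":"object","properties":{"series":{"type":"array","items":{"type":"array","items":{"type":"number"}}},"newtons":{"type":"number"}},"required":["series"]}

```bash
mkdir -p pics; cat > h.py <<'E'
import numpy as np, cv2
from workcell import bot
def save(name,fn,crop=None,scale=1):
    im=bot.grab_frame(name)
    i=im[:,:,::-1].copy()
    if crop: i=i[crop[1]:crop[3],crop[0]:crop[2]]
    if scale!=1: i=cv2.resize(i,None,fx=scale,fy=scale,interpolation=cv2.INTER_CUBIC)
    cv2.imwrite('pics/'+fn,i); return im
def ray(cam,u,v,info=None):
    c=info or bot.camera_info(cam); T=np.array(c['cam_to_world'])
    x=(u-c['cx'])/c['fx']; y=(v-c['cy'])/c['fy']
    if cam=='wrist':
        th=np.hypot(x,y); d=np.array([np.sin(th)*x/max(th,1e-9),np.sin(th)*y/max(th,1e-9),np.cos(th)])
    else: d=np.array([x,y,1.])
    d=T[:3,:3]@d
    return T[:3,3],d/np.linalg.norm(d)
def atz(cam,u,v,z,info=None):
    o,d=ray(cam,u,v,info); return o+d*(z-o[2])/d[2]
def proj(cam,p,info=None):
    c=info or bot.camera_info(cam); T=np.array(c['cam_to_world'])
    q=T[:3,:3].T@(np.asarray(p)-T[:3,3])
    if cam=='wrist':
        r=np.hypot(q[0],q[1]); th=np.arctan2(r,q[2]); x,y=q[0]/r*th,q[1]/r*th
    else: x,y=q[0]/q[2],q[1]/q[2]
    return np.array([c['fx']*x+c['cx'],c['fy']*y+c['cy']])
E
python3 - <<'E'
from h import *
print(bot.observe())
for n in ['scene','top','wrist']:
    save(n,f'a_{n}.png',scale=1.4)
    c=bot.camera_info(n);print(n,c['fx'],np.round(c['cam_to_world'],3).tolist())
    for t in ['holder_flange','cradle','strap','latch','other_mid','measure_mid']:
        for r in bot.masks_of(n,t): print(n,t,round(r['conf'],2),np.round(r['point']),r['mask'].sum())
print(bot.observe()['clock'])
E
```

```text
{'clock': 0.0, 'qpos': array([ 1.22281982,  0.52205088, -0.03631742,  1.60003641,  0.02118826,
        1.02108583, -0.11280627]), 'qd': array([-0.00027042, -0.00095137,  0.00098121,  0.00033923, -0.00175679,
       -0.00073309, -0.00116876]), 'joint_efforts': array([ 1.57952130e-03, -9.27113342e+01,  1.98108561e+00, -3.69935560e+01,
        1.79339165e-02,  8.21678579e-03, -6.06264121e-05]), 'position': array([ 0.17124944, -0.60071196,  0.2306927 ]), 'tool_rot': array([-3.14039951e+00,  8.09157259e-05,  2.77746036e-01]), 'force': array([0.11666741, 0.07785668, 0.18663425]), 'moment': array([-0.01457444, -0.05706961, -0.01743898]), 'grip_width': 0.08541462005503336}
scene 434.47818998926516 [[0.649, -0.418, 0.636, 0.005], [-0.761, -0.368, 0.534, -0.555], [0.011, -0.83, -0.557, 0.564], [0.0, 0.0, 0.0, 1.0]]
scene holder_flange 0.92 [354. 299.] 1236
scene holder_flange 0.77 [308. 247.] 766
scene cradle 0.64 [274. 189.] 364
scene cradle 0.57 [244. 213.] 3294
scene strap 0.64 [248. 185.] 290
scene latch 0.74 [274. 190.] 405
scene other_mid 0.7 [225. 284.] 1157
scene measure_mid 0.63 [348. 212.] 991
top 467.1824708551239 [[0.026, -0.99, 0.142, 0.368], [-1.0, -0.026, 0.003, -0.093], [0.001, -0.142, -0.99, 1.097], [0.0, 0.0, 0.0, 1.0]]
top holder_flange 0.82 [367. 233.] 596
top cradle 0.77 [234. 201.] 3269
top strap 0.86 [224. 186.] 325
top latch 0.68 [253. 179.] 142
top other_mid 0.67 [295. 288.] 310
top measure_mid 0.8 [310. 144.] 584
top measure_mid 0.18 [233. 203.] 3338
wrist 325.19226210127806 [[0.276, -0.916, -0.293, 0.247], [-0.961, -0.263, -0.083, -0.579], [-0.0, 0.304, -0.953, 0.373], [0.0, 0.0, 0.0, 1.0]]
1.05
```

View pics/a_scene.png

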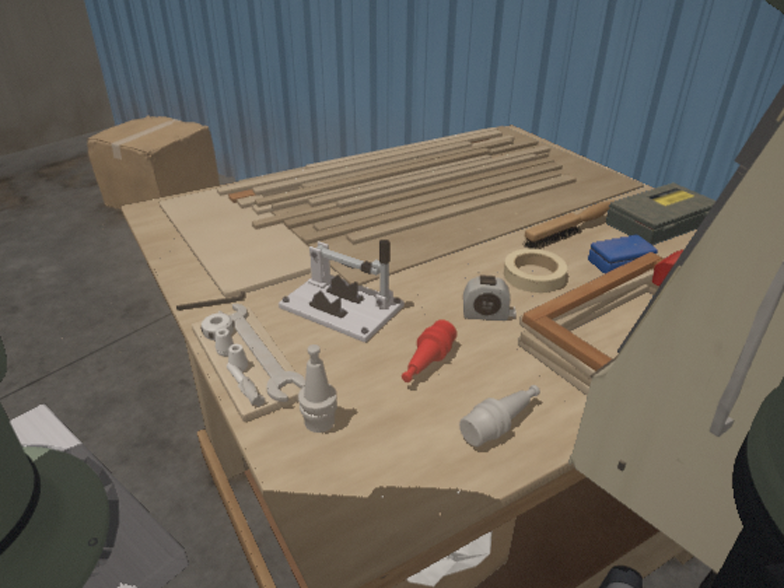

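View pics/a_top.png

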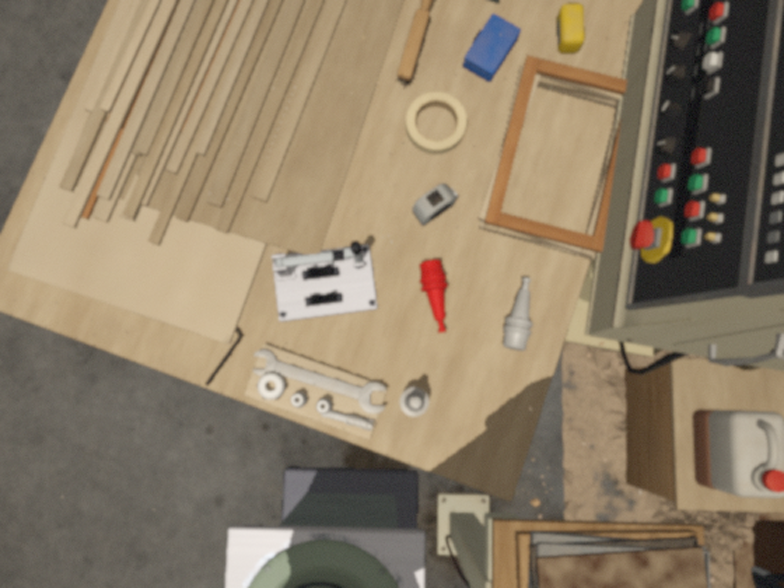

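View pics/a_wrist.png

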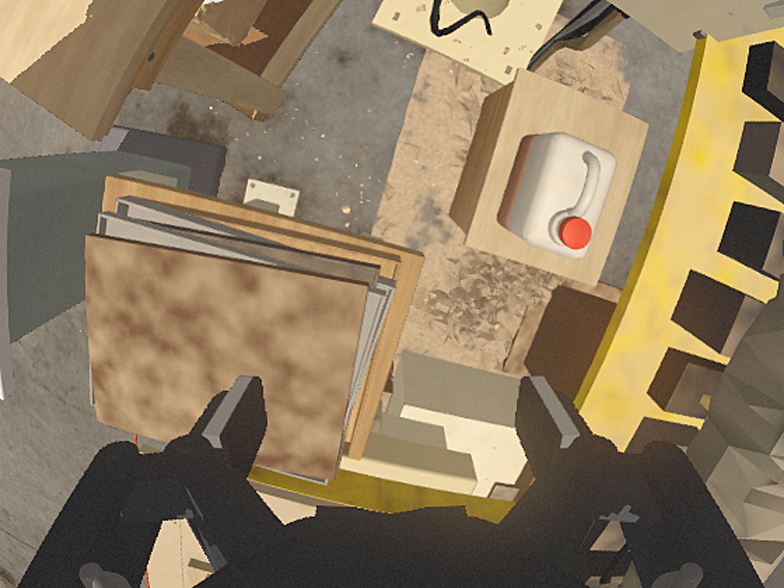

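```bash
python3 - <<'E'
from h import *
im=save('top','b1.png',crop=(180,160,290,240),scale=7)
save('scene','b2.png',crop=(190,160,400,330),scale=3.8)
save('top','b3.png',crop=(280,180,400,300),scale=5)
H={}
for t,z in [('holder_flange',.023),('cradle',.012),('strap',.07),('latch',.1),('other_mid',.12),('measure_mid',.066)]:
    for r in bot.masks_of('top',t)[:2]:
        m=r['mask'].astype(np.uint8); n,l,s,c=cv2.connectedComponentsWithStats(m); k=1+s[1:,4].argmax()
        cs,_=cv2.findContours((l==k).astype(np.uint8),0,1)
        b=cv2.boxPoints(cv2.minAreaRect(max(cs,key=cv2.contourArea)))
        print(t,round(r['conf'],2),np.round(b,1).tolist(),[np.round(atz('top',u,v,z)[:2],4).tolist() for u,v in b],np.round(atz('top',*c[k],z),3))
for p in [(0,0,0),(.17,-.6,0),(.17,-.6,.23)]: print(p,proj('top',p)*1.4)
E
```

```text
holder_flange 0.86 [[297.6000061035156, 186.89999389648438], [315.79998779296875, 183.89999389648438], [324.29998779296875, 234.60000610351562], [306.1000061035156, 237.60000610351562]] [[0.5904, -0.1358], [0.5987, -0.1782], [0.4797, -0.1995], [0.4716, -0.1577]] [ 0.546 -0.165  0.023]
holder_flange 0.58 [[355.70001220703125, 246.60000610351562], [369.8999938964844, 197.0], [388.20001220703125, 202.1999969482422], [374.0, 251.89999389648438]] [[0.4539, -0.2721], [0.5708, -0.3049], [0.5595, -0.3477], [0.4429, -0.3143]] [ 0.495 -0.305  0.023]
cradle 0.87 [[189.39999389648438, 182.39999389648438], [262.20001220703125, 170.3000030517578], [270.6000061035156, 220.39999389648438], [197.8000030517578, 232.5]] [[0.5967, 0.1204], [0.6307, -0.0511], [0.511, -0.0744], [0.478, 0.0947]] [0.552 0.019 0.012]
strap 0.83 [[196.5, 184.60000610351562], [244.5, 178.10000610351562], [245.39999389648438, 185.10000610351562], [197.5, 191.60000610351562]] [[0.58, 0.0928], [0.5976, -0.0141], [0.5817, -0.0168], [0.5642, 0.0899]] [0.581 0.038 0.07 ]
latch 0.67 [[245.89999389648438, 180.39999389648438], [252.8000030517578, 171.3000030517578], [262.70001220703125, 178.8000030517578], [255.8000030517578, 187.89999389648438]] [[0.5858, -0.0198], [0.6066, -0.034], [0.5905, -0.0562], [0.5699, -0.0419]] [ 0.588 -0.036  0.1  ]
other_mid 0.77 [[281.5, 286.5], [295.0, 273.0], [309.0, 287.0], [295.5, 300.5]] [[0.3596, -0.1028], [0.388, -0.1301], [0.36, -0.1596], [0.3318, -0.1323]] [ 0.359 -0.131  0.12 ]
measure_mid 0.86 [[290.20001220703125, 147.3000030517578], [318.3999938964844, 127.5], [329.20001220703125, 143.0], [301.0, 162.6999969482422]] [[0.673, -0.1153], [0.7213, -0.1788], [0.6854, -0.2039], [0.6375, -0.1405]] [ 0.678 -0.159  0.066]
(0, 0, 0) [322.77589159 628.68080049]
(0.17, -0.6, 0) [698.18572158 527.17674592]
(0.17, -0.6, 0.23) [783.38643523 563.45617262]
```

View pics/b1.png

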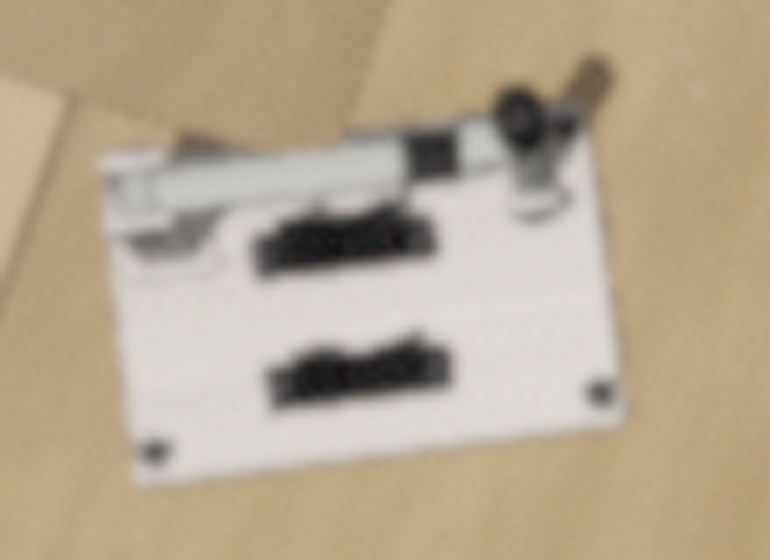

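View pics/b2.png

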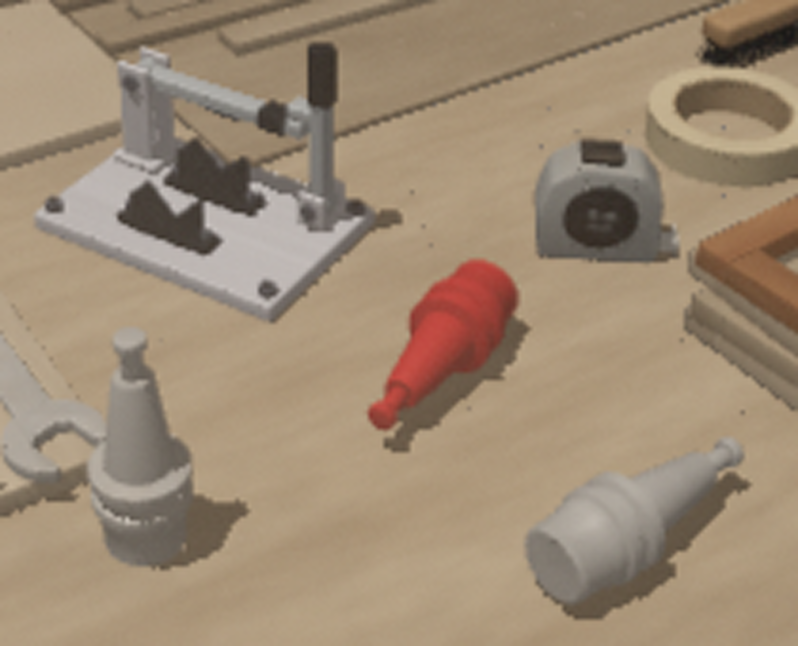

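View pics/b3.png

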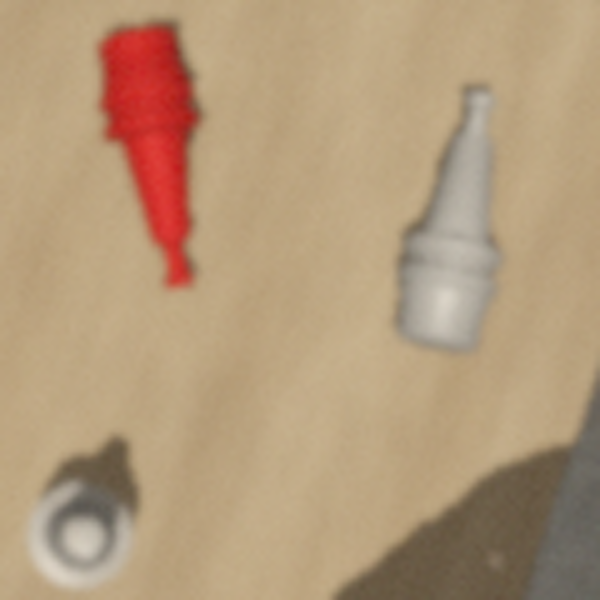

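Candidates: silver lying holder (top 370,225, the target), red look-alike (309,207), standing holder (295,286); crop b3 confirms silver lying one with its thin end to +x. Cradle strap hinge is at its left (world +y), so the cradle x is about world +x. First I move over the cradle for a close view.

Request:
{"method": "drive_tool", "body": {
  "series": [
    [100,0,0,0.045,0],
    [100,0.0,0.01,0.04,0.0],
    [100,0.032,0.034,0.01,0.12],
    [100,0.032,0.034,0,0.14],
    [100,0.032,0.034,0,0.14],
    [100,0.032,0.034,0,0.14],
    [100,0.026,0.038,0,0.14],
    [100,0.026,0.038,0,0.14],
    [100,0.026,0.038,0,0.14],
    [100,0.026,0.038,0,0.14]
  ]
}}

```text
clock: 2.5
position: [0.4051, -0.2947, 0.3302]
tool_rot: [3.139, 0.006, 1.408]
force: [0.9, 0.3, 0.5]
grip_width: 0.0853
```

Request:
{"method": "drive_tool", "body": {
  "series": [
    [100,0.02,0.044,0,0.09],
    [100,0.02,0.044,0,0.09],
    [100,0.02,0.044,-0.005,0.09],
    [100,0.02,0.044,-0.005,0.09],
    [100,0.02,0.044,-0.005,0],
    [100,0.02,0.044,-0.005,0],
    [100,0.02,0.044,-0.005,0],
    [100,0.01,0.03,-0.005,0],
    [100,0,0,0,0]
  ]
}}

```text
clock: 3.4
position: [0.5595, 0.0615, 0.301]
tool_rot: [3.134, 0.006, 1.794]
force: [-0.5, -0.2, -0.1]
grip_width: 0.0855
```

```bash
python3 - <<'E'
from h import *
print(bot.observe()['position'],bot.observe()['tool_rot'])
save('wrist','c1.png',scale=1.4)
T=bot.camera_info('wrist');np.save('c1.npy',T,allow_pickle=True)
for t in ['strap_grip','latch_grip','cradle','holder_flange']:
    for r in bot.masks_of('wrist',t): print(t,round(r['conf'],2),r['point'],r['mask'].sum())
E
```

```text
[0.55953941 0.06152359 0.30100993] [3.13408195 0.00638217 1.79432355]
strap_grip 0.85 [290.8, 198.8] 1127
latch_grip 0.78 [285.5, 265.9] 538
latch_grip 0.6 [289.3, 201.3] 1139
cradle 0.77 [266.7, 193.8] 9417
holder_flange 0.91 [199.2, 362.3] 464
holder_flange 0.69 [266.6, 195.5] 9406
holder_flange 0.66 [240.3, 312.0] 1390
```

View pics/c1.png

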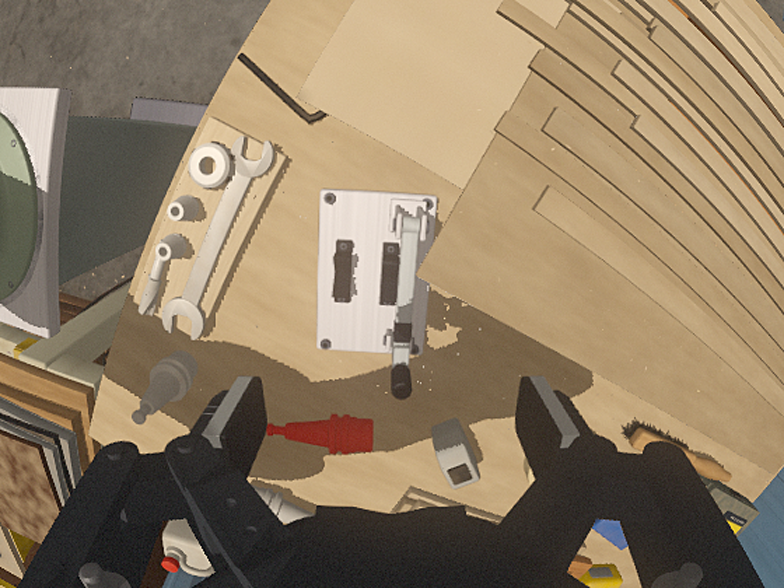

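```bash
python3 - <<'E'
import cv2
i=cv2.imread('pics/c1.png');i=i[175:405,300:460]
cv2.imwrite('pics/c2.png',cv2.resize(i,None,fx=2.6,fy=2.6,interpolation=cv2.INTER_CUBIC))
E
```

```text
(no output)
```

View pics/c2.png

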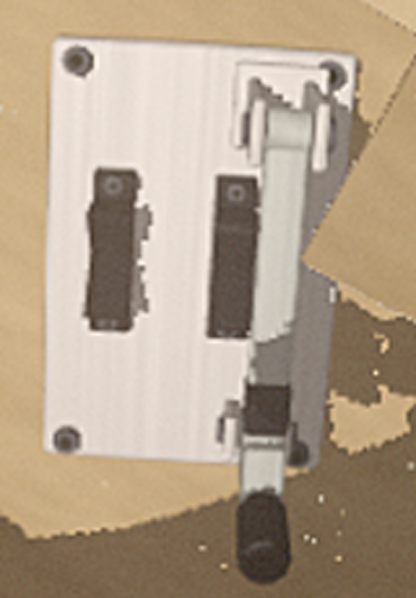

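```bash
cat > fit.py <<'E'
from h import *
from scipy.optimize import least_squares
T=np.load('c1.npy',allow_pickle=True).item()
px=lambda u,v:(np.array([u,v])/2.6+[300,175])/1.4
def W(c,p):
    x,y,a=c; return np.array([x+p[0]*np.cos(a)-p[1]*np.sin(a),y+p[0]*np.sin(a)+p[1]*np.cos(a),p[2]])
if __name__=='__main__':
    C=[((52,38),(-.056,.083,.012)),((357,52),(.056,.083,.012)),((43,452),(-.056,-.083,.012)),((315,467),(.056,-.083,.012))]
    f=lambda c:np.concatenate([proj('wrist',W(c,p),T)-px(*u) for u,p in C])
    r=least_squares(f,[.55,.02,.19]);print(r.x,r.fun.round(2))
    c=r.x; np.save('cr.npy',c)
    for n,p in dict(grip=(.029,-.036,.077),latch=(.029,-.066,.108),latchtop=(.029,-.066,.126),hinge=(.029,.058,.07),nsad=(-.03,0,.038),tsad=(.015,0,.042)).items():
        q=proj('wrist',W(c,p),T); print(n,W(c,p).round(4),((q*1.4-[300,175])*2.6).round(0))
E
python3 fit.py
```

```text
[0.55504998 0.01727935 0.15837672] [-0.51 -0.85  0.04  0.34 -0.47  0.16  0.95  0.55]
grip [ 0.5894 -0.0137  0.077 ] [266. 423.]
latch [ 0.5941 -0.0433  0.108 ] [262. 545.]
latchtop [ 0.5941 -0.0433  0.126 ] [263. 574.]
hinge [0.5745 0.0791 0.07  ] [286. 142.]
nsad [0.5254 0.0125 0.038 ] [105. 277.]
tsad [0.5699 0.0196 0.042 ] [230. 288.]
```

```bash
python3 - <<'E'
from fit import *
c=np.load('cr.npy')
t=lambda u,v:np.array([u,v])/7+[180,160]
s=lambda u,v:np.array([u,v])/3.8+[190,160]
for u,p in [((98,157),(.056,.083,.012)),((135,485),(-.056,.083,.012)),((625,418),(-.056,-.083,.012))]:
    print('top corner',atz('top',*t(*u),.012).round(4),W(c,p).round(4))
for u,p in [((38,218),(-.056,.083,.012)),((272,310),(-.056,-.083,.012)),((375,213),(.056,-.083,.012))]:
    print('scene corner',atz('scene',*s(*u),.012).round(4),W(c,p).round(4))
print('grip top',atz('top',*t(432,155),.077),'scene',atz('scene',*s(271,117),.07),'wrist',atz('wrist',*px(268,408),.077,T), 'pred',W(c,(.029,-.036,.077)))
print('latch  scene mid',atz('scene',*s(322,73),.108), 'pred',W(c,(.029,-.066,.108)))
def tri(rs):
    A=sum(np.eye(3)-np.outer(d,d) for o,d in rs);b=sum((np.eye(3)-np.outer(d,d))@o for o,d in rs)
    return np.linalg.solve(A,b)
print(tri([ray('top',*t(432,155)),ray('scene',*s(271,117)),ray('wrist',*px(268,408),T)]))
print(T['cam_to_world'])
E
```

```text
top corner [0.597  0.1096 0.012 ] [0.5973 0.1081 0.012 ]
top corner [0.4857 0.0915 0.012 ] [0.4867 0.0904 0.012 ]
top corner [ 0.5126 -0.0713  0.012 ] [ 0.5128 -0.0735  0.012 ]
scene corner [0.4837 0.0823 0.012 ] [0.4867 0.0904 0.012 ]
scene corner [ 0.5101 -0.0768  0.012 ] [ 0.5128 -0.0735  0.012 ]
scene corner [ 0.6159 -0.0605  0.012 ] [ 0.6234 -0.0558  0.012 ]
grip top [ 0.58673242 -0.00882867  0.077     ] scene [ 0.58558518 -0.00755755  0.07      ] wrist [ 0.58889724 -0.00832856  0.077     ] pred [ 0.58936479 -0.01369634  0.077     ]
latch  scene mid [ 0.59290986 -0.0395525   0.108     ] pred [ 0.59409625 -0.04332088  0.108     ]
[ 0.58777049 -0.00872401  0.07088368]
[[ 0.97509769  0.20820675  0.07638354  0.54138324]
 [ 0.22163378 -0.92717493 -0.30203497  0.13748726]
 [ 0.00793518  0.31144277 -0.95023178  0.44269612]
 [ 0.          0.          0.          1.        ]]
```

Request:
{"method": "drive_tool", "body": {
  "series": [
    [100,0.012,-0.034,-0.02,-0.03],
    [100,0.012,-0.034,-0.03,-0.03],
    [100,0.01,-0.034,-0.04,0],
    [100,0,0,-0.03,0],
    [100,0,0,0,0]
  ]
}}

```text
clock: 4.15
position: [0.5925, -0.0545, 0.1844]
tool_rot: [3.128, 0.013, 1.716]
force: [-0.4, 0.7, 0.6]
grip_width: 0.0857
```

```bash
python3 - <<'E'
from h import *
print(bot.observe()['position'],bot.observe()['tool_rot'])
save('wrist','d1.png',scale=1.4)
c=bot.camera_info('wrist')
for p in [(.5935,-.041,.126),(.588,-.010,.077)]: print(proj('wrist',p,c)*1.4)
E
```

```text
[ 0.5925025  -0.05450309  0.18443951] [3.12822683 0.01326723 1.71649256]
[390.94967323 295.71497594]
[387.78813585 213.60513942]
```

View pics/d1.png

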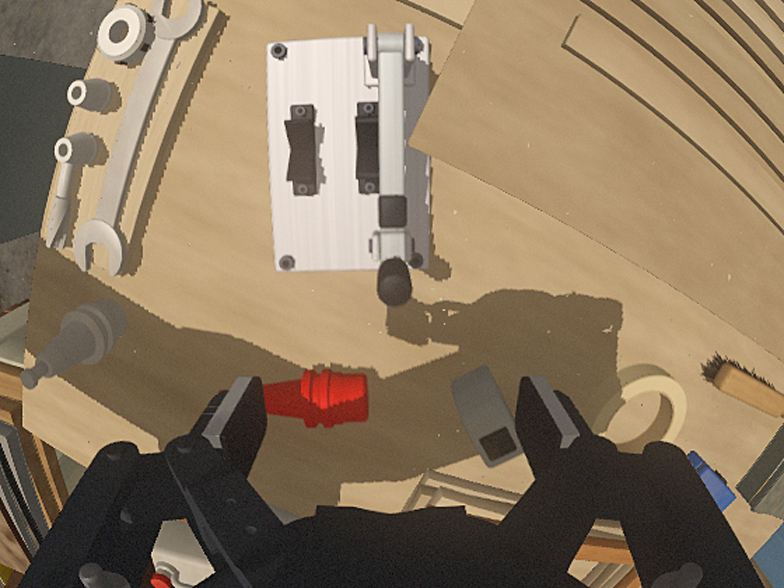

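Request:
{"method": "drive_tool", "body": {
  "series": [
    [100,0.003,0.017,-0.012,0.015],
    [100,0,0,-0.025,0],
    [100,0,0,-0.025,0],
    [100,0,0,-0.02,0],
    [100,0,0,-0.008,0],
    [100,0,0,0,0]
  ]
}}

```text
clock: 4.8
position: [0.6014, -0.0313, 0.1034]
tool_rot: [3.112, 0.016, 1.736]
force: [-0.7, -0.3, 0.7]
grip_width: 0.0854
```

```bash
python3 - <<'E'
from h import *
print(bot.observe()['position'],bot.observe()['tool_rot'])
save('wrist','d2.png',scale=1.4)
c=bot.camera_info('wrist')
for p in [(.5955,-.038,.126),(.588,-.010,.077)]: print(proj('wrist',p,c)*1.4)
E
```

```text
[ 0.60136215 -0.03128889  0.10340947] [3.11219713 0.01573289 1.7363658 ]
[367.19430829 435.7784798 ]
[360.58467387 299.8858068 ]
```

View pics/d2.png

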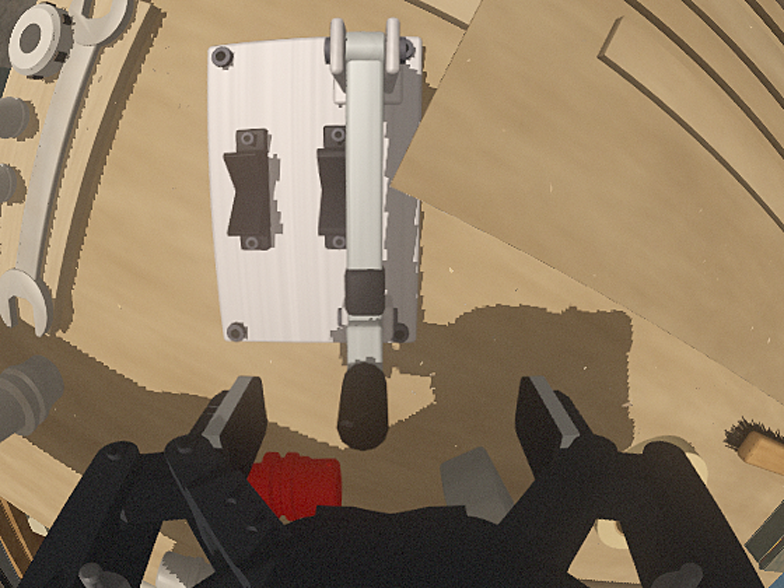

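Request:
{"method": "drive_tool", "body": {
  "series": [
    [100,-0.007,-0.006,-0.012,0],
    [100,0,0,0,0],
    [100,0,0,0,0]
  ]
}}

```text
clock: 5.15
position: [0.597, -0.0361, 0.0962]
tool_rot: [3.106, 0.017, 1.737]
force: [0.5, -0.7, -0.0]
grip_width: 0.0852
```

```bash
python3 - <<'E'
from h import *
print(bot.observe()['position'],bot.observe()['tool_rot'])
save('wrist','d3.png',scale=1.4)
c=bot.camera_info('wrist')
E
```

```text
[ 0.59703364 -0.03612036  0.09622636] [3.10587187 0.0167046  1.73711508]
```

View pics/d3.png

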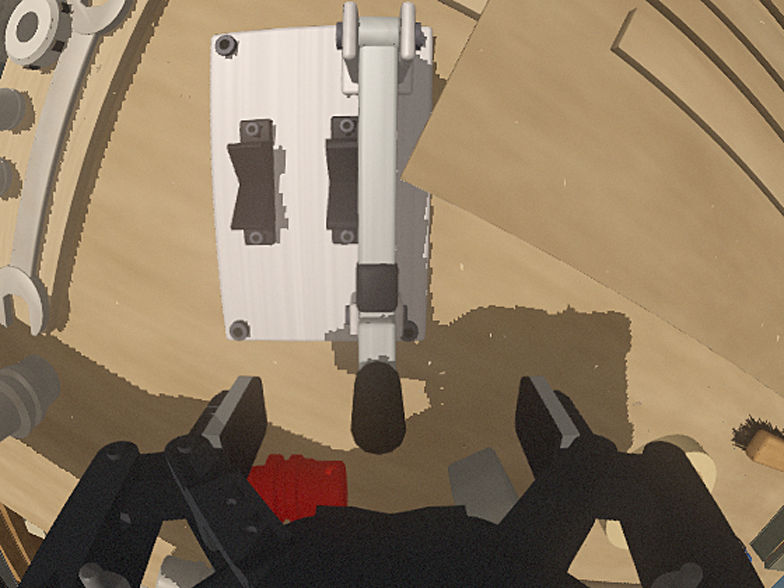

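Request:
{"method": "drive_tool", "body": {
  "series": [
    [100,-0.0035,-0.001,-0.004,0],
    [0,0,0,0,0],
    [0,0,0,0,0],
    [0,0,0,0,0],
    [0,0,0,0,0],
    [0,0,0,0,0],
    [0,0,0,0,0],
    [0,0,0,0,0]
  ],
  "newtons": 30
}}

```text
clock: 6.0
position: [0.5929, -0.0371, 0.0938]
tool_rot: [3.107, 0.018, 1.737]
force: [2.4, 0.6, -1.7]
grip_width: 0.0163
```

Request:
{"method": "drive_tool", "body": {
  "series": [
    [0,0.0015,-0.009,-0.0005,0],
    [0,0.0013,-0.0085,-0.0015,0],
    [0,0.0013,-0.0085,-0.002,0],
    [0,0.0013,-0.008,-0.003,0],
    [0,0.0012,-0.0075,-0.0035,0],
    [0,0,0,0,0]
  ]
}}

```text
clock: 6.6
position: [0.5999, -0.0809, 0.0825]
tool_rot: [3.107, 0.016, 1.738]
force: [0.9, 0.5, -0.5]
grip_width: 0.0163
```

Request:
{"method": "drive_tool", "body": {
  "series": [
    [0,0.0007,-0.005,-0.0027,0],
    [0,0,0,0,0]
  ]
}}

```text
clock: 6.8
position: [0.6008, -0.0863, 0.0794]
tool_rot: [3.107, 0.016, 1.738]
force: [0.2, -0.9, 0.6]
grip_width: 0.0161
```

Request:
{"method": "drive_tool", "body": {
  "series": [
    [100,0,0,0,0],
    [100,0,0,0,0],
    [100,0,0,0,0],
    [100,0,0,0.03,0],
    [100,0,0,0.03,0],
    [100,-0.005,0.03,0.01,0],
    [100,-0.005,0.03,0,0],
    [100,-0.002,0.015,0,0],
    [100,0,0,0,0]
  ]
}}

```text
clock: 7.7
position: [0.5876, -0.0098, 0.1521]
tool_rot: [3.108, 0.017, 1.736]
force: [0.4, -0.5, 0.1]
grip_width: 0.0857
```

```bash
python3 - <<'E'
from h import *
print(bot.observe()['position'],bot.observe()['tool_rot'])
save('wrist','e1.png',scale=1.4)
c=bot.camera_info('wrist')
for p in [(.588,-.008,.077)]: print(proj('wrist',p,c)*1.4)
E
```

```text
[ 0.5876161  -0.00982189  0.15206941] [3.10770328 0.01721849 1.73643311]
[385.14825662 306.23964939]
```

View pics/e1.png

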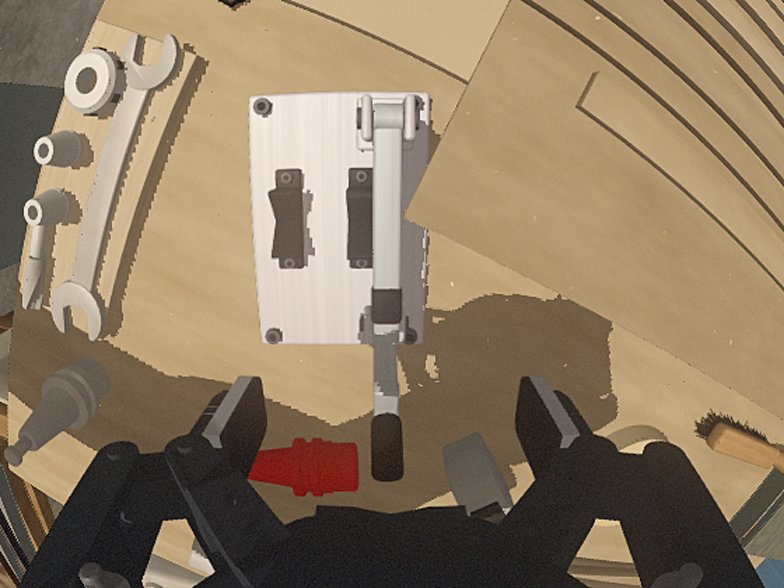

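Request:
{"method": "drive_tool", "body": {
  "series": [
    [100,0,0.001,-0.02,0],
    [100,0,0,-0.025,0],
    [100,0,0,-0.025,0],
    [100,0,0,-0.015,0],
    [100,0,0,-0.005,0],
    [100,0,0,0,0]
  ]
}}

```text
clock: 8.35
position: [0.5885, -0.0175, 0.0577]
tool_rot: [3.109, 0.021, 1.73]
force: [0.1, 0.5, 1.1]
grip_width: 0.0854
```

```bash
python3 - <<'E'
from h import *
print(bot.observe()['position'],bot.observe()['tool_rot'])
save('wrist','e2.png',scale=1.4)
c=bot.camera_info('wrist')
for p in [(.588,-.008,.077)]: print(proj('wrist',p,c)*1.4)
E
```

```text
[ 0.58851734 -0.01751821  0.05769188] [3.10937675 0.02118236 1.72961444]
[392.28335808 390.37910406]
```

View pics/e2.png

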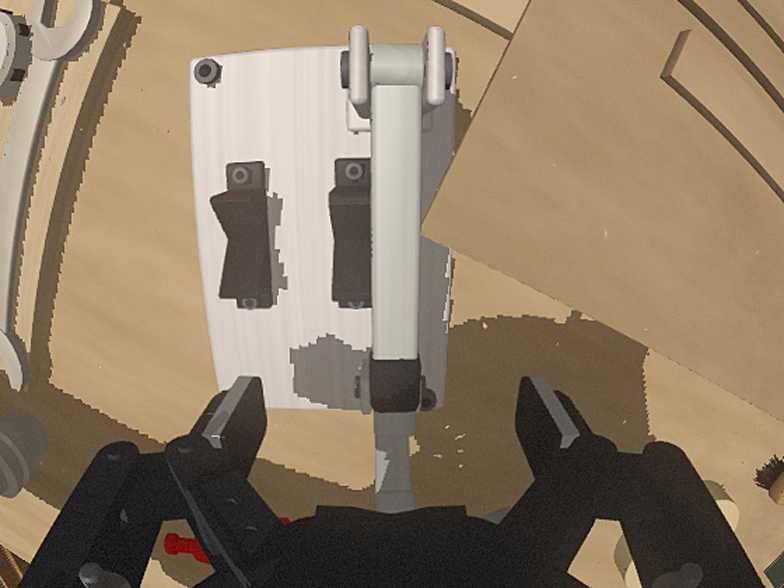

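Request:
{"method": "drive_tool", "body": {
  "series": [
    [100,0.001,0.009,-0.005,0],
    [100,0,0,0,0],
    [0,0,0,0,0],
    [0,0,0,0,0],
    [0,0,0,0,0],
    [0,0,0,0,0],
    [0,0,0,0,0],
    [0,0,0,0,0],
    [0,0,0,0,0]
  ],
  "newtons": 40
}}

```text
clock: 9.3
position: [0.5883, -0.0083, 0.0562]
tool_rot: [3.111, 0.023, 1.729]
force: [2.7, 0.3, -1.8]
grip_width: 0.0152
```

Request:
{"method": "drive_tool", "body": {
  "series": [
    [0,-0.0003,0.002,0.0187,0],
    [0,-0.0009,0.0054,0.018,0],
    [0,-0.0014,0.009,0.0165,0],
    [0,-0.0019,0.012,0.0143,0],
    [0,0,0,0,0]
  ]
}}

```text
clock: 9.8
position: [0.5834, 0.0221, 0.1256]
tool_rot: [3.111, 0.022, 1.729]
force: [1.9, 2.5, -5.3]
grip_width: 0.0154
```

Request:
{"method": "drive_tool", "body": {
  "series": [
    [0,-0.0023,0.0145,0.0112,0],
    [0,-0.0026,0.0165,0.008,0],
    [0,-0.0029,0.018,0.0045,0],
    [0,-0.003,0.0185,0.001,0],
    [0,0,0,0,0]
  ]
}}

```text
clock: 10.3
position: [0.5727, 0.09, 0.1508]
tool_rot: [3.111, 0.026, 1.726]
force: [2.7, -0.0, -2.2]
grip_width: 0.0147
```

Request:
{"method": "drive_tool", "body": {
  "series": [
    [0,-0.0029,0.0178,-0.003,0],
    [0,-0.0028,0.0174,-0.0062,0],
    [0,-0.0026,0.016,-0.0095,0],
    [0,-0.0022,0.0137,-0.0125,0],
    [0,-0.0014,0.009,-0.0125,0],
    [0,0,0,0,0]
  ]
}}

```text
clock: 10.9
position: [0.5614, 0.1657, 0.1081]
tool_rot: [3.108, 0.026, 1.724]
force: [1.4, -2.3, -1.5]
grip_width: 0.0146
```

Request:
{"method": "drive_tool", "body": {
  "series": [
    [100,0,0,0,0],
    [100,0,0,0,0],
    [100,0,0,0,0],
    [100,0,0,0.03,0],
    [100,0,0,0.04,0],
    [100,0,0,0.04,0],
    [100,0,-0.03,0.04,0],
    [100,0,-0.04,0.03,0],
    [100,0,-0.02,0,0],
    [100,0,0,0,0],
    [100,0,0,0,0]
  ]
}}

```text
clock: 12.0
position: [0.5594, 0.0684, 0.2954]
tool_rot: [3.109, 0.028, 1.72]
force: [0.0, 0.8, -0.2]
grip_width: 0.0853
```

```bash
python3 - <<'E'
from h import *
print(bot.observe()['position'],bot.observe()['tool_rot'],bot.observe()['qpos'].round(2))
im=save('wrist','f1.png',scale=1.4)
np.save('f1.npy',bot.camera_info('wrist'),allow_pickle=True)
cv2.imwrite('pics/f1raw.png',im[:,:,::-1])
E
```

```text
[0.55940558 0.06840649 0.29541301] [3.10906999 0.0281877  1.71977406] [ 0.19  0.39 -0.58  1.69  0.27  1.11 -0.33]
```

View pics/f1.png

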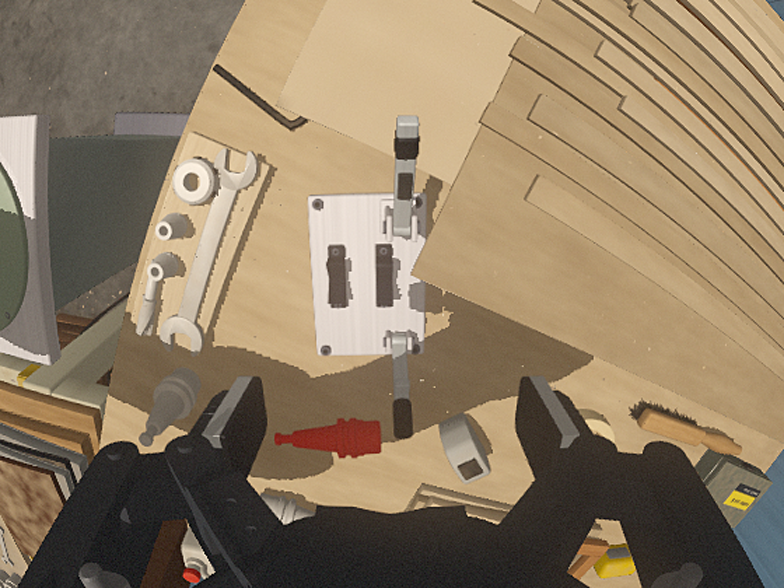

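```bash
python3 - <<'E'
import cv2
i=cv2.imread('pics/f1raw.png')[130:262,212:312]
cv2.imwrite('pics/f2.png',cv2.resize(i,None,fx=4.5,fy=4.5,interpolation=cv2.INTER_CUBIC))
E
```

```text
(no output)
```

View pics/f2.png

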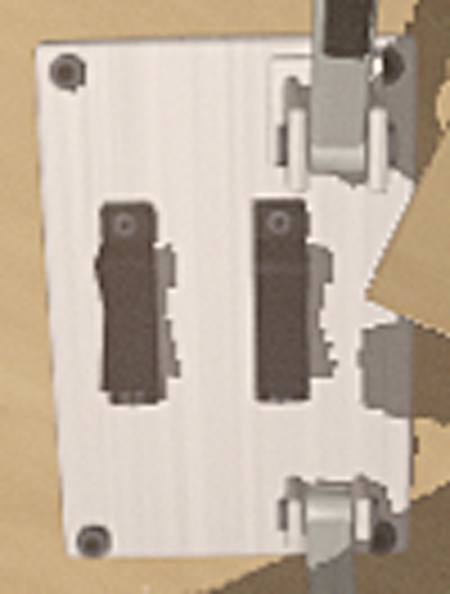

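```bash
python3 - <<'E'
from fit import *
T=np.load('f1.npy',allow_pickle=True).item()
q=lambda u,v:np.array([u,v])/4.5+[212,130]
C=[((38,42),(-1,1)),((413,38),(1,1)),((67,554),(-1,-1)),((407,553),(1,-1))]
S=[((68,71),(-1,1)),((391,66),(1,1)),((94,542),(-1,-1)),((383,538),(1,-1))]
def f(p):
    c=p[:3]
    return np.concatenate([proj('wrist',W(c,(a*.056,b*.083,.012)),T)-q(*u) for u,(a,b) in C]+[proj('wrist',W(c,(a*p[3],b*p[4],.014)),T)-q(*u) for u,(a,b) in S])
r=least_squares(f,[.555,.017,.16,.047,.074]);print(r.x,r.fun.round(2))
for n,p in dict(n=(-.03,0,.038),n0=(-.03,0,.015),t=(.015,0,.042),t0=(.015,0,.015),).items(): print(n,((proj('wrist',W(r.x,p),T)-[212,130])*4.5).round())
print('seat',W(r.x,(-.007,0,.048)),'grip',W(r.x,(.029,-.036,.077)))
E
```

```text
[0.55595191 0.01949418 0.15562353 0.04654857 0.07505836] [-0.71  0.17  1.75 -0.24 -0.43  1.31  0.71  0.41 -0.21 -0.32 -0.48 -0.29
 -0.49 -0.33 -0.19 -0.38]Traceback (most recent call last):
  File "<stdin>", line 10, in <module>
  File "fit.py", line 6, in W
    x,y,a=c; return np.array([x+p[0]*np.cos(a)-p[1]*np.sin(a),y+p[0]*np.sin(a)+p[1]*np.cos(a),p[2]])
    ^^^^^
ValueError: too many values to unpack (expected 3)
```

Request:
{"method": "drive_tool", "body": {
  "series": [
    [100,-0.007,-0.04,0,0.14],
    [100,-0.007,-0.04,0,0.14],
    [100,-0.007,-0.04,0,0.14],
    [100,-0.007,-0.04,0,0.14],
    [100,-0.007,-0.04,-0.01,0.14],
    [100,-0.007,-0.04,-0.02,0.14],
    [100,-0.007,-0.04,-0.02,0.14],
    [100,-0.007,-0.04,-0.02,0.14],
    [100,-0.007,-0.03,-0.005,0.03],
    [100,0,0,0,0],
    [100,0,0,0,0]
  ]
}}

```text
clock: 13.15
position: [0.4945, -0.2729, 0.2118]
tool_rot: [3.103, 0.018, 2.909]
force: [0.6, -0.3, 0.1]
grip_width: 0.0853
```

```bash
cat > look.py <<'E'
import sys
from h import *
o=bot.observe();print(o['position'].round(4),o['tool_rot'].round(3),o['qpos'].round(2))
n=sys.argv[1]
im=save('wrist',n+'.png',scale=1.4)
np.save(n+'.npy',bot.camera_info('wrist'),allow_pickle=True)
cv2.imwrite('pics/'+n+'raw.png',im[:,:,::-1])
E
python3 look.py g1; python3 - <<'E'
from h import *
for r in bot.masks_of('wrist','holder_flange'): 
    m=r['mask'];v,u=np.nonzero(m);print(r['conf'],r['point'],m.sum(),u.min(),u.max(),v.min(),v.max())
E
```

```text
[ 0.4945 -0.2729  0.2118] [3.103 0.018 2.909] [ 0.94  0.53 -0.73  1.76  0.37  0.98  1.42]
0.98 [242.1, 182.1] 3100 217 261 145 256
0.7 [371.9, 204.8] 2878 347 402 141 248
```

View pics/g1.png

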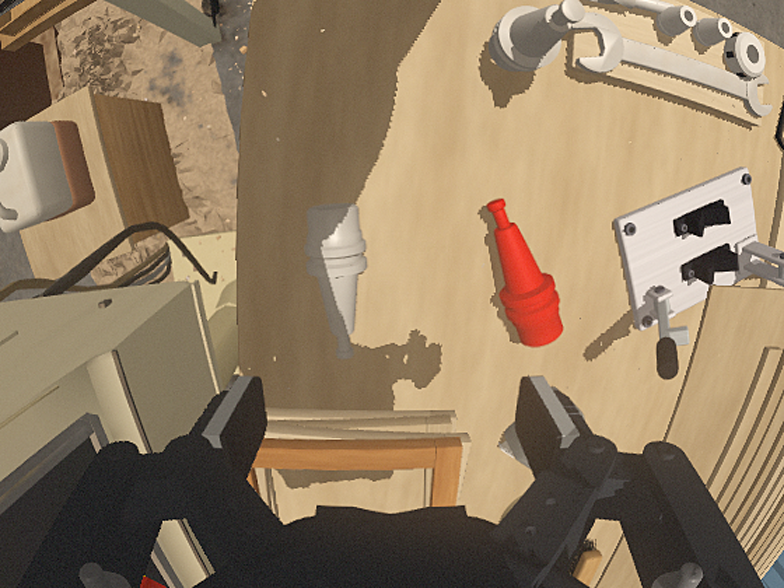

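```bash
python3 - <<'E'
from h import *
i=cv2.imread('pics/g1raw.png')[135:265,205:275]
cv2.imwrite('pics/g2.png',cv2.resize(i,None,fx=4.5,fy=4.5,interpolation=cv2.INTER_CUBIC))
T=np.load('g1.npy',allow_pickle=True).item()
m=bot.masks_of('wrist','holder_flange')[0]['mask'];np.save('g1m.npy',m)
P=[]
for v in range(145,257,6):
    u=np.nonzero(m[v])[0]
    if len(u):
        a,b=atz('wrist',u[0],v,.023,T),atz('wrist',u[-1]+1,v,.023,T);P.append((a+b)/2); print(v,u[0],u[-1],((a+b)/2).round(4)[:2],round(np.linalg.norm(a-b)*1000,1))
P=np.array(P)[:,:2];l=cv2.fitLine(P[1:-1].astype(np.float32),cv2.DIST_HUBER,0,.01,.01).ravel();print(l,np.arctan2(l[1],l[0]))
E
```

```text
145 234 251 [ 0.4494 -0.2909] 18.3
151 220 256 [ 0.4542 -0.297 ] 37.9
157 220 256 [ 0.4602 -0.2985] 38.1
163 220 256 [ 0.4663 -0.3001] 38.2
169 219 258 [ 0.4725 -0.3013] 41.5
175 218 260 [ 0.4788 -0.3024] 44.8
181 218 257 [ 0.4846 -0.3056] 41.9
187 219 261 [ 0.4915 -0.3047] 45.3
193 219 258 [ 0.4974 -0.308 ] 42.4
199 227 254 [ 0.5043 -0.3076] 29.8
205 229 254 [ 0.511  -0.3083] 27.8
211 231 254 [ 0.5178 -0.309 ] 25.8
217 232 253 [ 0.5244 -0.3108] 23.8
223 234 252 [ 0.5312 -0.3121] 20.7
229 235 252 [ 0.5381 -0.3134] 19.7
235 236 252 [ 0.545  -0.3148] 18.8
241 241 248 [ 0.5521 -0.3162] 8.9
247 242 249 [ 0.5595 -0.3171] 9.0
253 240 251 [ 0.5667 -0.3191] 13.6
[ 0.98317236 -0.18268031  0.5092957  -0.30805394] -0.18371196
```

View pics/g2.png

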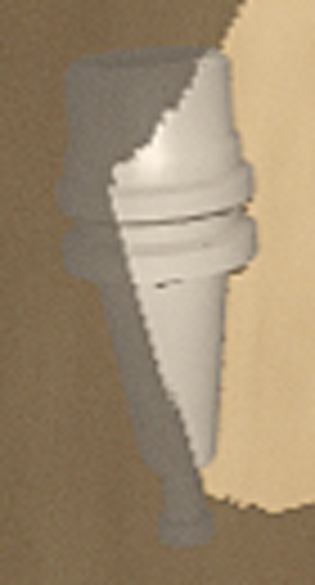

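```bash
python3 - <<'E'
from h import *
T=np.load('g1.npy',allow_pickle=True).item()
for z in (0,.1,.2,.3,.4):
    print(z,'scene',atz('scene',578/1.4,465/1.4,z).round(3),'top',atz('top',590/1.4,330/1.4,z).round(3),'wrist', atz('wrist',237/1.4,375/1.4,z,T).round(3),atz('wrist',193/1.4,285/1.4,z,T).round(3))
E
python3 look.py g3 >/dev/null; python3 -c "
from h import *
save('top','g4.png',crop=(330,100,460,300),scale=3)
save('scene','g5.png',scale=1.4)"
```

```text
0 scene [ 0.51  -0.413  0.   ] top [ 0.485 -0.431  0.   ] wrist [ 0.575 -0.425  0.   ] [ 0.485 -0.434  0.   ]
0.1 scene [ 0.42  -0.438  0.1  ] top [ 0.475 -0.4    0.1  ] wrist [ 0.53  -0.377  0.1  ] [ 0.465 -0.384  0.1  ]
0.2 scene [ 0.331 -0.463  0.2  ] top [ 0.464 -0.369  0.2  ] wrist [ 0.484 -0.33   0.2  ] [ 0.445 -0.334  0.2  ]
0.3 scene [ 0.241 -0.488  0.3  ] top [ 0.453 -0.339  0.3  ] wrist [ 0.439 -0.283  0.3  ] [ 0.426 -0.285  0.3  ]
0.4 scene [ 0.152 -0.514  0.4  ] top [ 0.443 -0.308  0.4  ] wrist [ 0.394 -0.236  0.4  ] [ 0.406 -0.235  0.4  ]
```

View pics/g4.png

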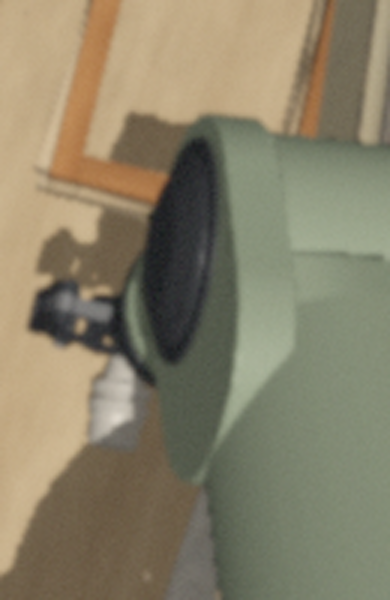

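View pics/g5.png

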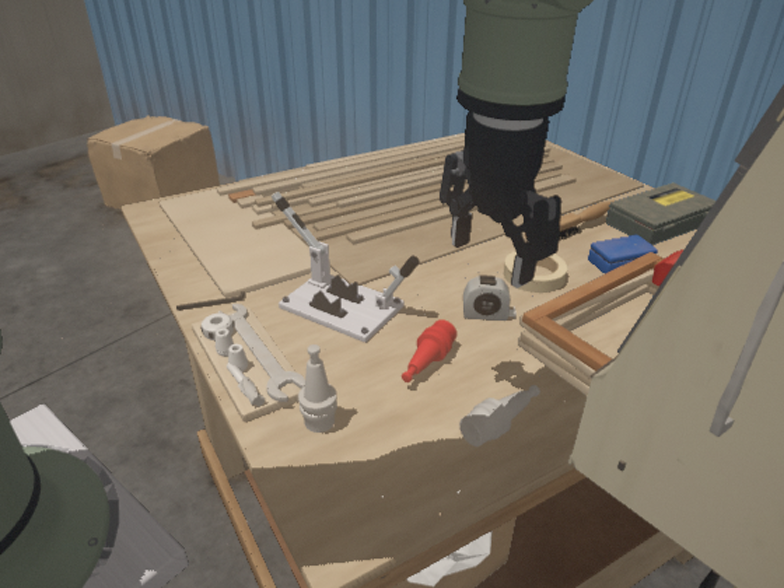

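Request:
{"method": "drive_tool", "body": {
  "series": [
    [100,-0.0055,-0.0326,-0.01,0.049],
    [100,0,0,-0.035,0],
    [100,0,0,-0.035,0],
    [100,0,0,-0.03,0],
    [100,0,0,-0.02,0],
    [100,0,0,0,0],
    [100,0,0,0,0]
  ]
}}

```text
clock: 14.15
position: [0.4927, -0.3032, 0.0824]
tool_rot: [3.108, 0.026, 2.967]
force: [-0.1, 0.3, 0.6]
grip_width: 0.0851
```

```bash
python3 look.py g6;python3 - <<'E'
from h import *
c=bot.camera_info('wrist')
for p in [(.489,-.3055,.023),(.489,-.3055,.046),(.5697,-.3205,.023)]: print(proj('wrist',p,c)*1.4)
E
```

```text
[ 0.4927 -0.3032  0.0824] [3.108 0.026 2.967] [ 0.91  0.71 -0.63  1.83  0.53  0.76  1.4 ]
[377.32287686 313.12134661]
[377.74942725 332.95622641]
[377.59784812 451.18582488]
```

View pics/g6.png

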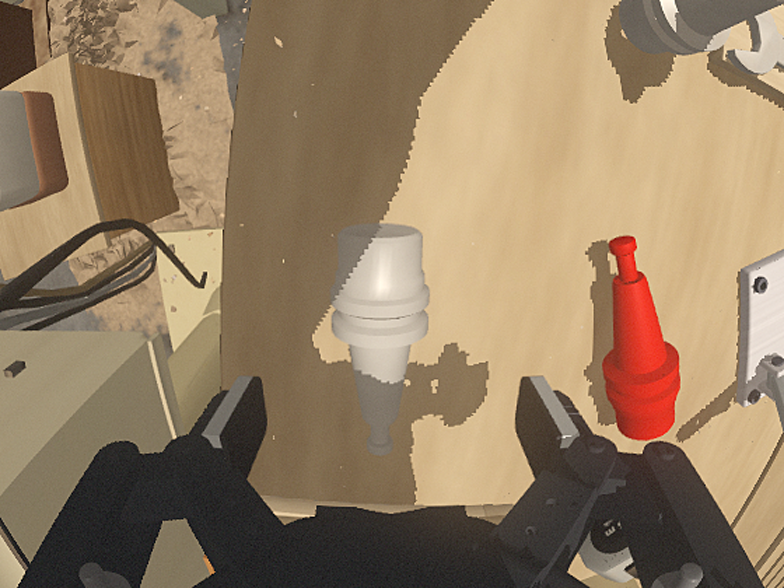

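Request:
{"method": "drive_tool", "body": {
  "series": [
    [100,-0.006,-0.001,-0.02,0],
    [100,0,0,-0.025,0],
    [100,0,0,-0.02,0],
    [100,0,0,-0.008,0],
    [100,0,0,0,0],
    [100,0,0,0,0]
  ]
}}

```text
clock: 14.8
position: [0.4912, -0.3066, 0.0161]
tool_rot: [3.113, 0.038, 2.966]
force: [0.6, 0.2, 0.7]
grip_width: 0.0856
```

```bash
python3 look.py g7
```

```text
[ 0.4912 -0.3066  0.0161] [3.113 0.038 2.966] [ 0.86  0.8  -0.55  1.86  0.62  0.63  1.34]
```

View pics/g7.png

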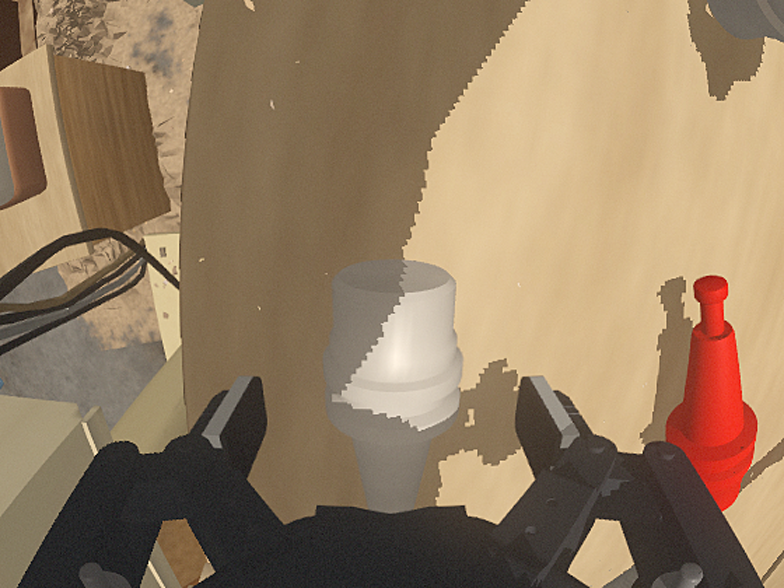

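```bash
python3 - <<'E'
from h import *
from scipy.spatial.transform import Rotation as R
o=bot.observe();Rm=R.from_euler('xyz',o['tool_rot']).as_matrix();p=o['position']
c=bot.camera_info('wrist')
for b in (.012,.019,.026): print(b,(p-b*Rm[:,2]).round(4),[(proj('wrist',p-b*Rm[:,2]+s*Rm[:,1],c)*1.4).round() for s in(-.023,0,.023)])
a=-.184;d=np.array([np.cos(a),np.sin(a),0]);n=np.array([-d[1],d[0],0])
for f in [(.489,-.3055,.023),(.486,-.304,.023)]:
    f=np.array(f)
    print(f,[(proj('wrist',f+d*x+n*y,c)*1.4).round().tolist() for x in (-.011,.011) for y in (-.023,.023)], (proj('wrist',f-d*.038+[0,0,.02],c)*1.4).round())
E
```

```text
0.012 [ 0.4908 -0.3069  0.0282] [array([317., 399.]), array([386., 400.]), array([456., 400.])]
0.019 [ 0.4905 -0.3071  0.0352] [array([314., 410.]), array([386., 412.]), array([459., 411.])]
0.026 [ 0.4903 -0.3072  0.0422] [array([311., 422.]), array([386., 424.]), array([462., 423.])]
[ 0.489  -0.3055  0.023 ] [[320.0, 358.0], [459.0, 357.0], [323.0, 413.0], [454.0, 412.0]] [393. 303.]
[ 0.486 -0.304  0.023] [[322.0, 349.0], [463.0, 349.0], [325.0, 406.0], [457.0, 405.0]] [397. 291.]
```

Request:
{"method": "drive_tool", "body": {
  "series": [
    [100,-0.004,0.0035,-0.007,0],
    [100,0,0,-0.005,0],
    [100,0,0,0,0],
    [100,0,0,0,0]
  ]
}}

```text
clock: 15.25
position: [0.4877, -0.3035, 0.0052]
tool_rot: [3.114, 0.04, 2.966]
force: [-0.5, 0.1, 0.3]
grip_width: 0.0855
```

Request:
{"method": "drive_tool", "body": {
  "series": [
    [0,0,0,0,0],
    [0,0,0,0,0],
    [0,0,0,0,0],
    [0,0,0,0,0],
    [0,0,0,0,0],
    [0,0,0,0,0],
    [0,0,0,0,0]
  ],
  "newtons": 60
}}

```text
clock: 15.95
position: [0.488, -0.3034, 0.0058]
tool_rot: [3.114, 0.041, 2.966]
force: [-0.2, 1.7, 2.0]
grip_width: 0.0444
```

```bash
python3 look.py g8
```

```text
[ 0.488  -0.3034  0.0058] [3.114 0.041 2.966] [ 0.85  0.81 -0.54  1.87  0.64  0.6   1.32]
```

View pics/g8.png

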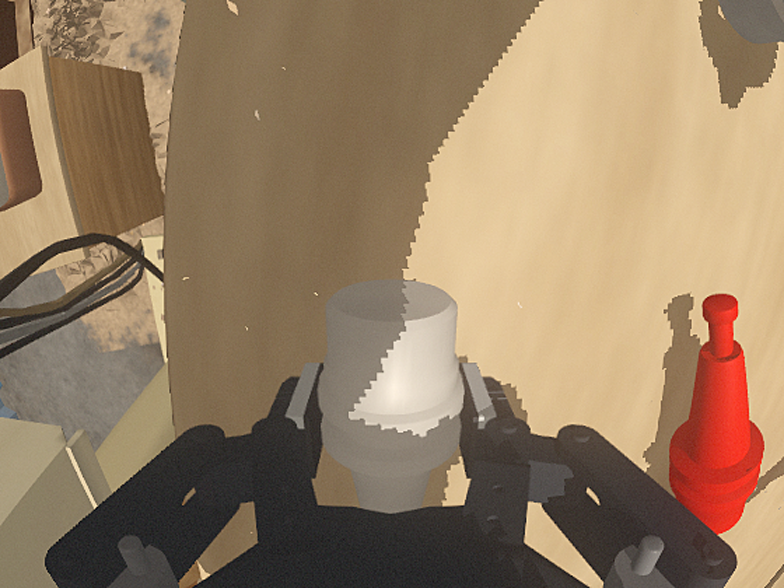

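Request:
{"method": "drive_tool", "body": {
  "series": [
    [0,0,0,0.02,0],
    [0,0,0,0.04,0],
    [0,0,0,0.045,0],
    [0,0,0.01,0.045,0],
    [0,0.008,0.04,0.02,0.05],
    [0,0.008,0.04,0,0.05],
    [0,0.008,0.04,0,0.05],
    [0,0.008,0.04,0,0.05],
    [0,0.008,0.04,0,0.05],
    [0,0.008,0.04,0,0.05],
    [0,0.008,0.04,0,0.03],
    [0,0,0,0,0]
  ]
}}

```text
clock: 17.2
position: [0.536, -0.0034, 0.176]
tool_rot: [3.112, 0.028, -2.98]
force: [0.7, -0.1, -8.5]
grip_width: 0.0441
```

```bash
python3 look.py k1; python3 -c "
from h import *
save('scene','k2.png',scale=1.4)"
```

```text
[ 0.536  -0.0034  0.176 ] [ 3.112  0.028 -2.98 ] [ 0.51  0.56 -0.82  1.88  0.48  0.89  1.2 ]
```

View pics/k1.png

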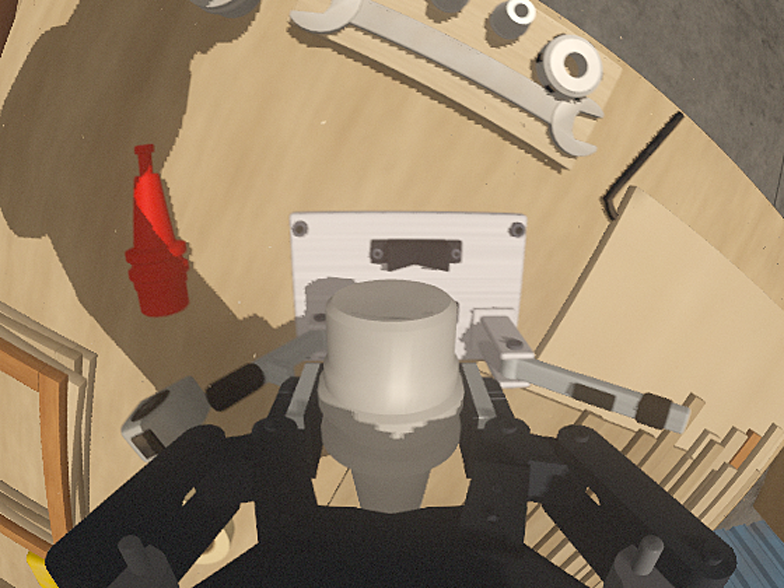

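View pics/k2.png

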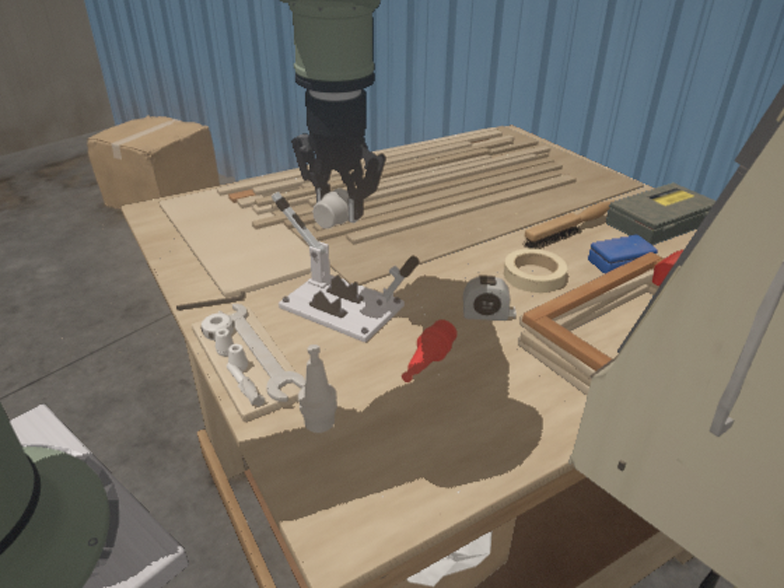

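```bash
python3 - <<'E'
from fit import *
T=np.load('k1.npy',allow_pickle=True).item()
C=[((290,213),(-.056,-.083,.012)),((527,214),(-.056,.083,.012)),((300,229),(-.0465,-.075,.014)),((517,229.5),(-.0465,.075,.014))]
f=lambda c:np.concatenate([proj('wrist',W(c,p),T)-np.array(u)/1.4 for u,p in C])
r=least_squares(f,[.555,.02,.156]);print(r.x,r.fun.round(2),W(r.x,(-.007,0,.048)))
for p in [(-.03,-.02,.038),(-.03,.02,.038),(-.03,0,.015)]: print(proj('wrist',W(r.x,p),T)*1.4)
E
```

```text
[0.55394767 0.01599262 0.15735653] [-1.38  0.75  1.15  0.78 -0.23 -0.7   0.58 -0.64] [0.54703415 0.01489567 0.048     ]
[381.22756321 259.76748821]
[444.28493903 259.71332011]
[410.3543178  251.10485679]
```

Request:
{"method": "drive_tool", "body": {
  "series": [
    [0,0.005,0.012,-0.02,-0.003],
    [0,0.005,0.01,-0.025,-0.003],
    [0,0,0,-0.025,0],
    [0,0,0,-0.015,0],
    [0,0,0,0,0],
    [0,0,0,0,0]
  ]
}}

```text
clock: 17.9
position: [0.5444, 0.0064, 0.0865]
tool_rot: [3.118, 0.022, -3.002]
force: [0.1, 1.1, -8.1]
grip_width: 0.0443
```

```bash
python3 look.py k3
```

```text
[0.5444 0.0064 0.0865] [ 3.118  0.022 -3.002] [ 0.4   0.69 -0.71  1.92  0.62  0.74  1.05]
```

View pics/k3.png

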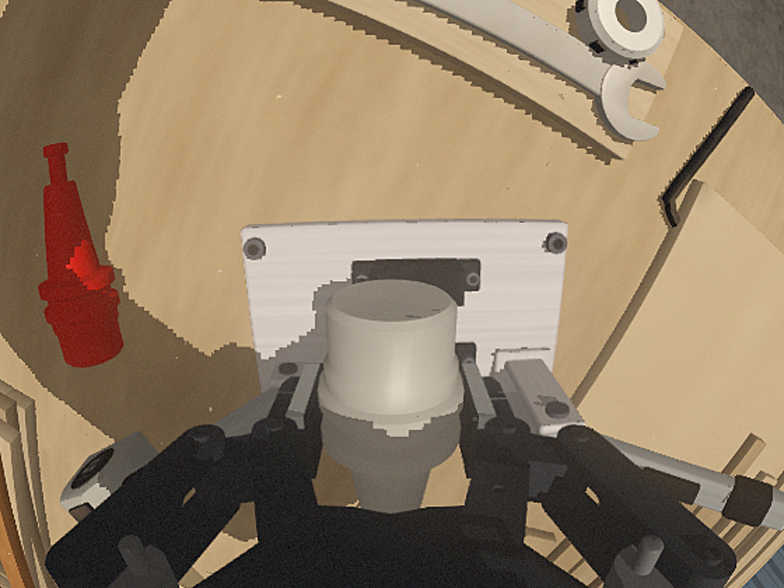

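```bash
python3 - <<'E'
from fit import *
T=np.load('k3.npy',allow_pickle=True).item()
C=[((242,228),(-.056,-.083,.012)),((568,222),(-.056,.083,.012)),((255,249),(-.0465,-.075,.014)),((557,243),(-.0465,.075,.014))]
f=lambda c:np.concatenate([proj('wrist',W(c,p),T)-np.array(u)/1.4 for u,p in C])
r=least_squares(f,[.555,.02,.156]);print(r.x,r.fun.round(2),W(r.x,(-.007,0,.048)))
c=bot.camera_info('wrist')
from scipy.spatial.transform import Rotation as R
o=bot.observe();Rm=R.from_euler('xyz',o['tool_rot']).as_matrix();p=o['position']
g=p-.017*Rm[:,2];print('grasp',g,Rm[:,0])
for x in(-.038,0): print(proj('wrist',g+Rm[:,0]*-x,c)*1.4)
E
```

```text
[0.55521537 0.02046557 0.15976041] [-1.9   0.82  1.99  0.8   0.24 -0.67 -0.19 -0.67] [0.54830451 0.019352   0.048     ]
grasp [0.54414165 0.00582633 0.10359311] [-0.98998913 -0.13938795 -0.02219272]
[386.76614781 294.07503207]
[386.95153833 407.38486156]
```

Request:
{"method": "drive_tool", "body": {
  "series": [
    [0,0.002,0.012,-0.006,0.018],
    [0,0,0.002,-0.012,0],
    [0,0,0.001,-0.008,0],
    [0,0,0,0,0],
    [0,0,0,0,0]
  ]
}}

```text
clock: 18.45
position: [0.5479, 0.0216, 0.0611]
tool_rot: [3.119, 0.026, -2.984]
force: [-0.7, -0.4, -9.1]
grip_width: 0.0443
```

```bash
python3 look.py k4
```

```text
[0.5479 0.0216 0.0611] [ 3.119  0.026 -2.984] [ 0.35  0.73 -0.68  1.92  0.66  0.7   1.01]
```

View pics/k4.png

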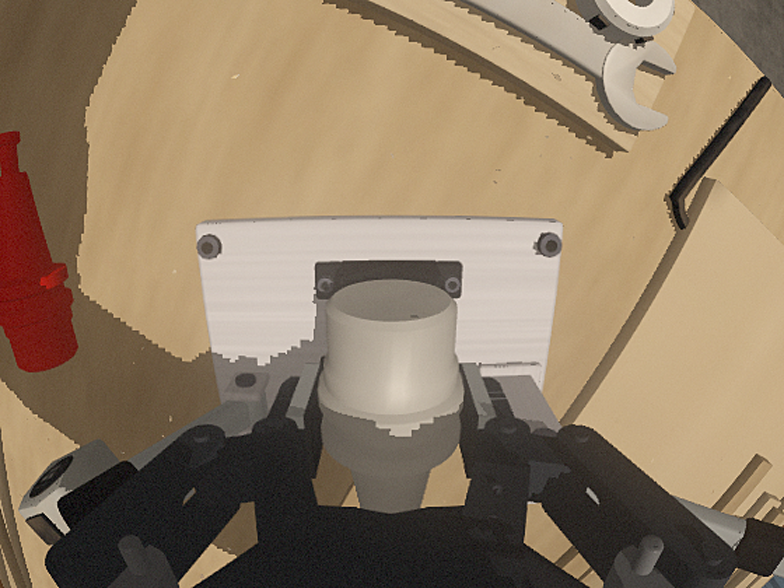

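```bash
python3 - <<'E'
from fit import *
for n,C,s in [('k1',[((290,213),(-.056,-.083,.012)),((527,214),(-.056,.083,.012)),((300,229),(-.0465,-.075,.014)),((517,229.5),(-.0465,.075,.014))],[(376,253),(457,253)]),
 ('k4',[((197,222),(-.056,-.083,.012)),((563,220),(-.056,.083,.012)),((208,246),(-.0465,-.075,.014)),((550,244),(-.0465,.075,.014))],[(325,286),(453,286)])]:
    T=np.load(n+'.npy',allow_pickle=True).item()
    f=lambda c:np.concatenate([proj('wrist',W(c,p),T)-np.array(u)/1.4 for u,p in C])
    r=least_squares(f,[.555,.02,.156]);c=r.x;print(n,c,r.fun.round(2))
    for z in(.014,.02,.026):
      for u in s:
        w=atz('wrist',u[0]/1.4,u[1]/1.4,z,T); d=w[:2]-c[:2];a=c[2]
        print(z,np.round([d@[np.cos(a),np.sin(a)],d@[-np.sin(a),np.cos(a)]],4))
T=np.load('f1.npy',allow_pickle=True).item()
c=np.array([.55595,.01949,.1556])
q=lambda u,v:np.array([u,v])/4.5+[212,130]
for u in [(124,223),(279,221),(128,397),(281,396)]:
    w=atz('wrist',*q(*u),.02,T);d=w[:2]-c[:2];a=c[2];print(np.round([d@[np.cos(a),np.sin(a)],d@[-np.sin(a),np.cos(a)]],4))
E
```

```text
k1 [0.55394767 0.01599262 0.15735653] [-1.38  0.75  1.15  0.78 -0.23 -0.7   0.58 -0.64]
0.014 [-0.0285 -0.0233]
0.014 [-0.0285  0.0324]
0.02 [-0.03   -0.0233]
0.02 [-0.03    0.0313]
0.026 [-0.0314 -0.0233]
0.026 [-0.0315  0.0302]
k4 [0.55457578 0.02015018 0.15842128] [-3.18  1.08  2.4   1.09  0.86 -0.91 -0.1  -0.85]
0.014 [-0.0269 -0.0237]
0.014 [-0.0265  0.0319]
0.02 [-0.0288 -0.023 ]
0.02 [-0.0285  0.0309]
0.026 [-0.0308 -0.0222]
0.026 [-0.0304  0.0299]
[-0.0309  0.0303]
[0.0143 0.0301]
[-0.0319 -0.0239]
[ 0.0145 -0.0243]
```

```bash
python3 - <<'E'
from fit import *
from scipy.spatial.transform import Rotation as R
for n in ['k4','g8']:
    T=np.load(n+'.npy',allow_pickle=True).item()
    p,e=((.5479,.0216,.0611),(3.119,.026,-2.984)) if n=='k4' else ((.488,-.3034,.0058),(3.114,.041,2.966))
    Rm=R.from_euler('xyz',e).as_matrix();X=-Rm[:,0];Z=-Rm[:,2]
    for off in(-.003,0,.003):
      for h in (.017,.021):
        f=np.array(p)+Z*h+X*off
        print(n,off,h,[(proj('wrist',f-X*.038+Z*z,T)*1.4).round() for z in(-.02,.02)],'ring sides',[(proj('wrist',f+X*s+Rm[:,1]*.023,T)*1.4).round() for s in(-.011,.011)])
E
```

```text
k4 -0.003 0.017 [array([387., 267.]), array([386., 307.])] ring sides [array([461., 368.]), array([457., 427.])]
k4 -0.003 0.021 [array([387., 270.]), array([386., 312.])] ring sides [array([463., 374.]), array([458., 434.])]
k4 0 0.017 [array([387., 276.]), array([386., 318.])] ring sides [array([461., 377.]), array([456., 434.])]
k4 0 0.021 [array([387., 279.]), array([386., 324.])] ring sides [array([463., 383.]), array([458., 441.])]
k4 0.003 0.017 [array([387., 284.]), array([386., 330.])] ring sides [array([460., 385.]), array([455., 441.])]
k4 0.003 0.021 [array([387., 288.]), array([386., 336.])] ring sides [array([462., 391.]), array([457., 448.])]
g8 -0.003 0.017 [array([387., 268.]), array([385., 308.])] ring sides [array([461., 369.]), array([456., 428.])]
g8 -0.003 0.021 [array([386., 271.]), array([385., 314.])] ring sides [array([462., 375.]), array([457., 435.])]
g8 0 0.017 [array([387., 277.]), array([385., 320.])] ring sides [array([460., 378.]), array([455., 435.])]
g8 0 0.021 [array([386., 280.]), array([385., 326.])] ring sides [array([462., 384.]), array([457., 442.])]
g8 0.003 0.017 [array([387., 286.]), array([385., 331.])] ring sides [array([459., 386.]), array([455., 442.])]
g8 0.003 0.021 [array([386., 289.]), array([385., 337.])] ring sides [array([461., 392.]), array([456., 449.])]
```

Request:
{"method": "drive_tool", "body": {
  "series": [
    [0,-0.001,0,-0.008,0.0],
    [0,0,0,-0.008,0],
    [0,0,0,-0.005,0],
    [0,0,0,0,0],
    [0,0,0,0,0]
  ]
}}

```text
clock: 19.0
position: [0.5469, 0.021, 0.0384]
tool_rot: [3.119, 0.026, -2.985]
force: [0.1, 0.4, -9.1]
grip_width: 0.0443
```

```bash
python3 look.py k5
```

```text
[0.5469 0.021  0.0384] [ 3.119  0.026 -2.985] [ 0.33  0.76 -0.65  1.93  0.7   0.66  0.98]
```

View pics/k5.png

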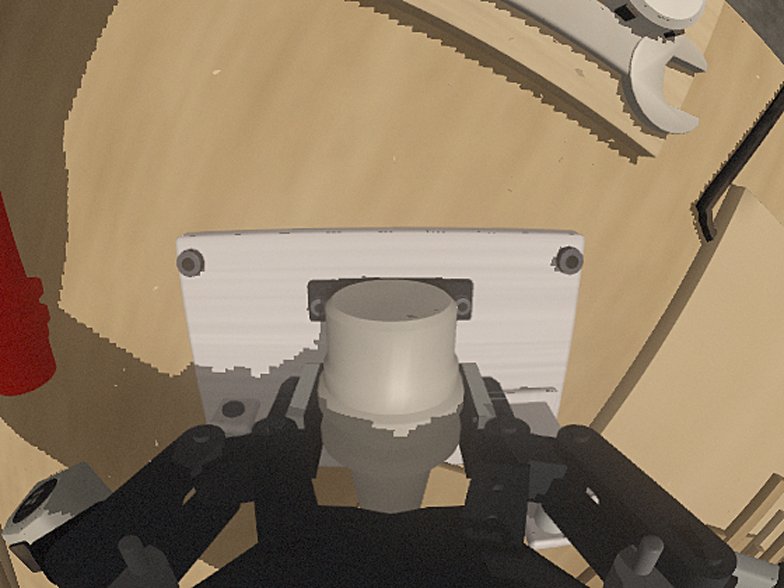

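Request:
{"method": "drive_tool", "body": {
  "series": [
    [0,0,0,-0.005,0.0],
    [0,0,0,-0.003,0],
    [0,0,0,-0.001,0],
    [0,0,0,0,0]
  ]
}}

```text
clock: 19.45
position: [0.5476, 0.022, 0.0308]
tool_rot: [3.12, 0.028, -2.984]
force: [-3.4, -2.1, -2.8]
grip_width: 0.0442
```

Request:
{"method": "drive_tool", "body": {
  "series": [
    [0,-0.0005,0,-0.0015,0.0],
    [0,0,0,0,0],
    [0,0,0,0,0]
  ],
  "newtons": 25
}}

```text
clock: 19.75
position: [0.5477, 0.0219, 0.031]
tool_rot: [3.122, 0.03, -2.984]
force: [-0.6, 0.7, -6.9]
grip_width: 0.0442
```

```bash
python3 look.py k6; python3 -c "
from h import *
print(bot.observe()['force'])
save('scene','k7.png',crop=(180,140,300,250),scale=6)"
```

```text
[0.5477 0.0219 0.031 ] [ 3.122  0.03  -2.984] [ 0.32  0.77 -0.64  1.94  0.72  0.64  0.96]
[-1.62294392 -0.57932986 -2.69825338]
```

View pics/k6.png

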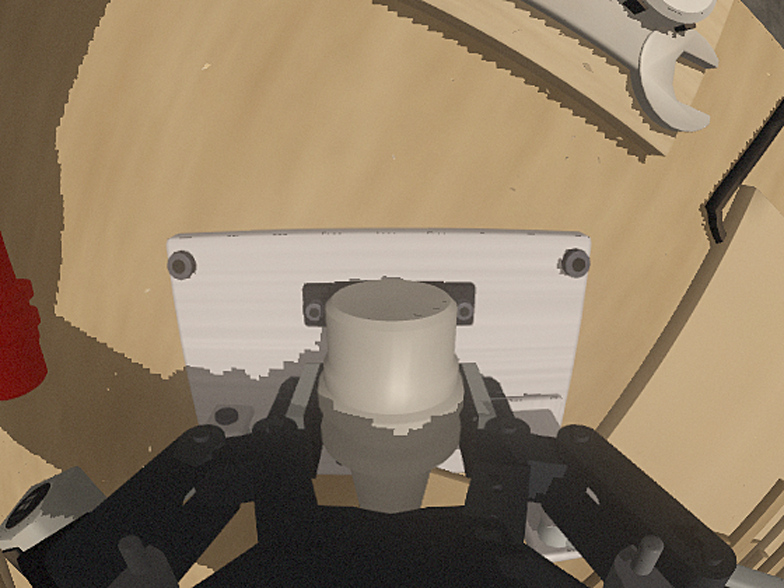

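View pics/k7.png

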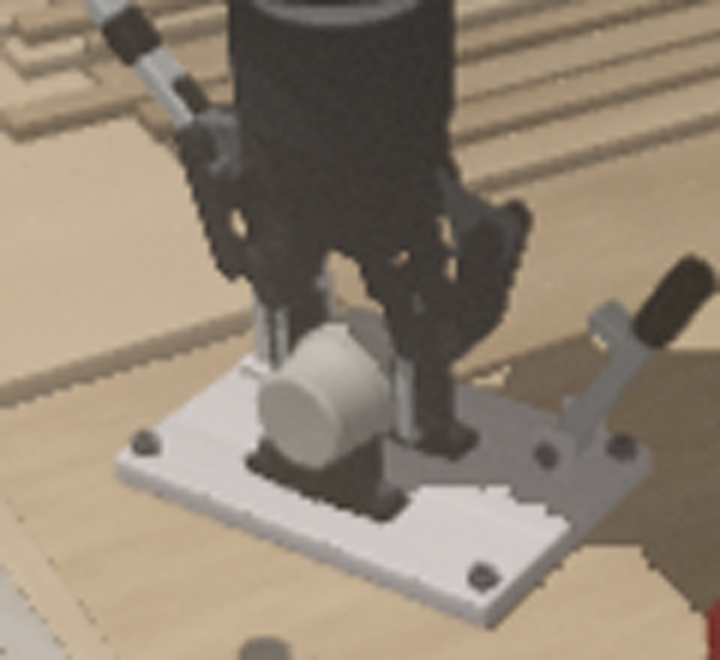

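Request:
{"method": "drive_tool", "body": {
  "series": [
    [0,0,0,-0.003,0.0],
    [0,0,0,-0.003,0],
    [0,0,0,-0.003,0]
  ]
}}

```text
clock: 20.15
position: [0.5486, 0.022, 0.0296]
tool_rot: [3.128, 0.034, -2.985]
force: [-35.9, -7.3, 89.2]
grip_width: 0.0443
```

Request:
{"method": "drive_tool", "body": {
  "series": [
    [0,0,0,0.001,0.0],
    [0,0,0,0,0],
    [0,0,0,0,0],
    [0,0,0,0,0]
  ],
  "newtons": 25
}}

```text
clock: 20.55
position: [0.5489, 0.0219, 0.031]
tool_rot: [3.128, 0.035, -2.985]
force: [-0.2, -0.9, -9.4]
grip_width: 0.0441
```

Request:
{"method": "drive_tool", "body": {
  "series": [
    [0,-0.0005,0,-0.0012,0.0],
    [0,0,0,-0.0004,0],
    [0,0,0,0,0],
    [0,0,0,0,0]
  ],
  "newtons": 20
}}

```text
clock: 20.95
position: [0.5489, 0.0219, 0.0305]
tool_rot: [3.129, 0.035, -2.986]
force: [-2.2, 0.2, 0.3]
grip_width: 0.0441
```

Request:
{"method": "drive_tool", "body": {
  "series": [
    [0,0,0,0,0.0],
    [0,0,0,0,0],
    [0,0,0,0,0]
  ]
}}

```text
clock: 21.25
position: [0.5488, 0.0219, 0.0304]
tool_rot: [3.129, 0.035, -2.987]
force: [-3.6, -1.6, 3.2]
grip_width: 0.0442
```

```bash
python3 look.py k8; python3 -c "
from h import *
print(bot.observe()['force'])"
```

```text
[0.5488 0.0219 0.0304] [ 3.129  0.035 -2.987] [ 0.31  0.76 -0.63  1.94  0.73  0.64  0.95]
[-3.45632356 -0.78204243  4.05097118]
```

View pics/k8.png

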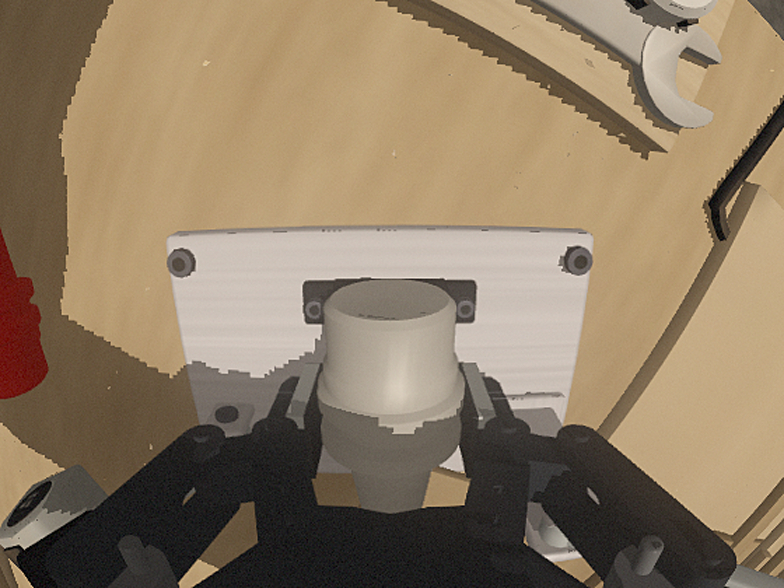

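Request:
{"method": "drive_tool", "body": {
  "series": [
    [60,0,0,0,0.0],
    [100,0,0,0,0],
    [100,0,0,0,0],
    [100,0,0,0,0],
    [100,0,0,0,0],
    [100,0,0,0.02,0],
    [100,0,0,0.04,0],
    [100,0,0,0.04,0],
    [100,0,0,0.03,0],
    [100,0,0,0,0]
  ]
}}

```text
clock: 22.3
position: [0.5487, 0.0233, 0.1644]
tool_rot: [3.127, 0.035, -2.984]
force: [-0.2, 1.4, -0.2]
grip_width: 0.0854
```

```bash
python3 look.py m1; python3 -c "
from h import *
save('scene','m2.png',crop=(180,140,300,250),scale=6)"
```

```text
[0.5487 0.0233 0.1644] [ 3.127  0.035 -2.984] [ 0.43  0.58 -0.79  1.87  0.52  0.88  1.12]
```

View pics/m1.png

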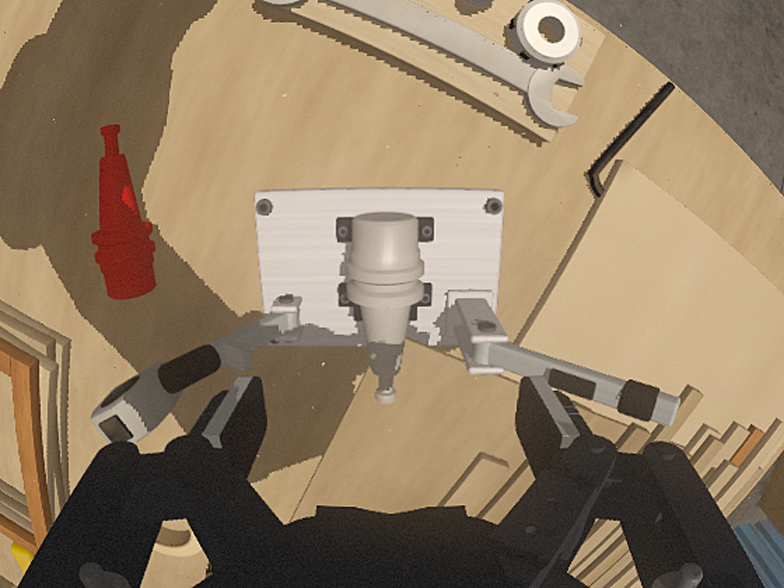

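View pics/m2.png

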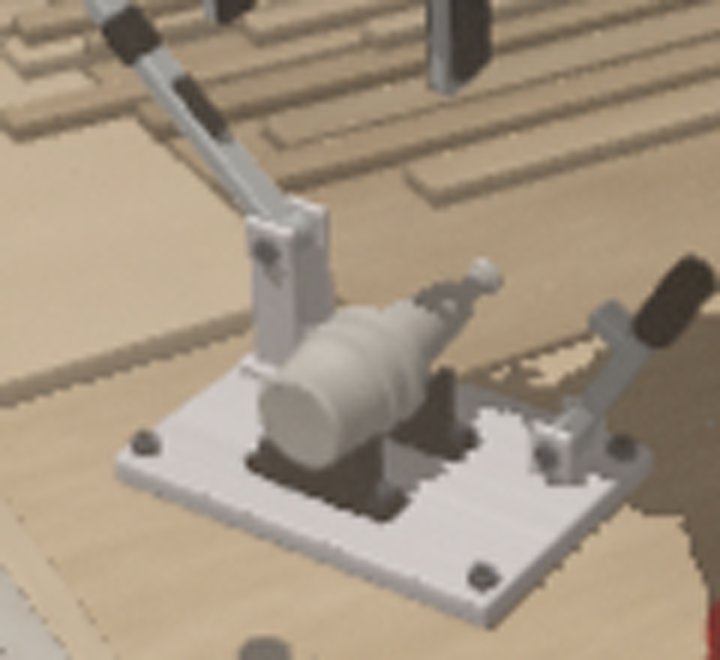

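Request:
{"method": "drive_tool", "body": {
  "series": [
    [100,0,0,0.04,-0.14],
    [100,0.001,0.01,0.01,-0.145],
    [100,0.001,0.013,0,-0.145],
    [100,0.001,0.013,0,-0.145],
    [100,0.001,0.013,0,-0.145],
    [100,0.001,0.013,0,-0.145],
    [100,0.001,0.013,0,-0.145],
    [100,0.001,0.013,0,-0.145],
    [100,0.001,0.013,0,-0.145],
    [100,0.001,0.013,0,-0.145],
    [100,0.001,0.01,0,-0.13],
    [100,0,0,0,0]
  ]
}}

```text
clock: 23.6
position: [0.5519, 0.1482, 0.1963]
tool_rot: [3.141, 0.024, 1.671]
force: [-0.3, 0.2, -1.0]
grip_width: 0.0854
```

```bash
python3 look.py m3
```

```text
[0.5519 0.1482 0.1963] [3.141 0.024 1.671] [-0.08  0.51 -0.42  1.76  0.28  0.94 -0.52]
```

View pics/m3.png

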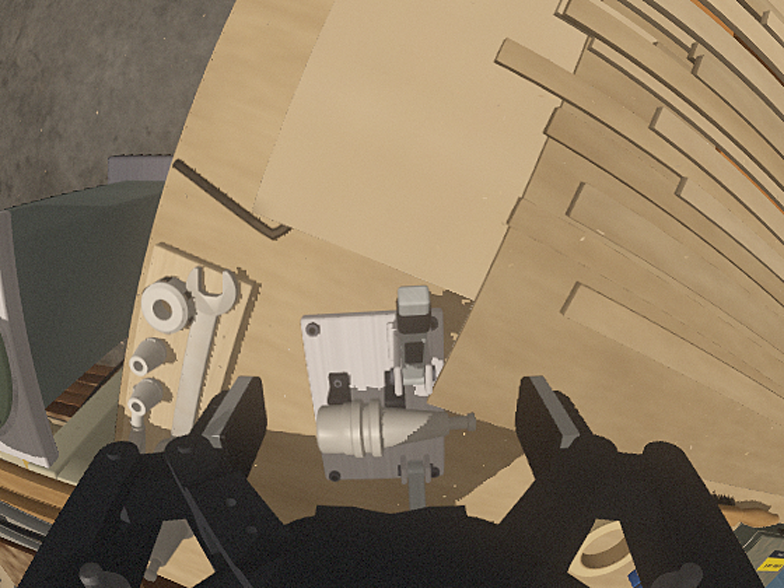

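Request:
{"method": "drive_tool", "body": {
  "series": [
    [100,0.0095,0.018,-0.02,0.055],
    [100,0,0,-0.02,0],
    [100,0,0,-0.015,0],
    [100,0,0,0,0],
    [100,0,0,0,0]
  ]
}}

```text
clock: 24.15
position: [0.561, 0.1614, 0.1369]
tool_rot: [-3.138, 0.027, 1.751]
force: [-0.3, 0.0, 0.1]
grip_width: 0.0854
```

```bash
python3 look.py m4
```

```text
[0.561  0.1614 0.1369] [-3.138  0.027  1.751] [-0.11  0.6  -0.41  1.77  0.34  0.85 -0.51]
```

View pics/m4.png

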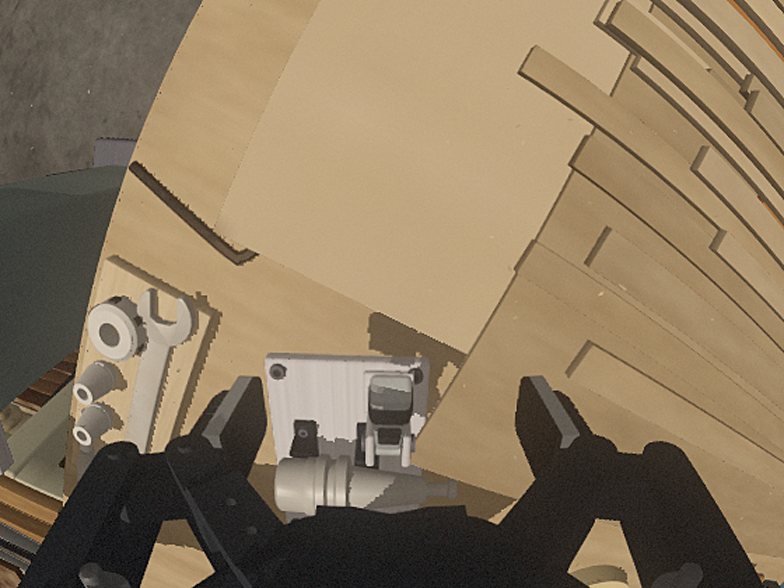

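Request:
{"method": "drive_tool", "body": {
  "series": [
    [100,0.0005,0.005,-0.012,-0.02],
    [100,0,0.001,-0.014,0],
    [100,0,0,0,0],
    [100,0,0,0,0]
  ]
}}

```text
clock: 24.6
position: [0.5621, 0.1674, 0.11]
tool_rot: [-3.14, 0.027, 1.73]
force: [0.8, -0.0, 0.7]
grip_width: 0.0856
```

```bash
python3 look.py m5
```

```text
[0.5621 0.1674 0.11  ] [-3.14   0.027  1.73 ] [-0.13  0.64 -0.39  1.78  0.36  0.8  -0.55]
```

View pics/m5.png

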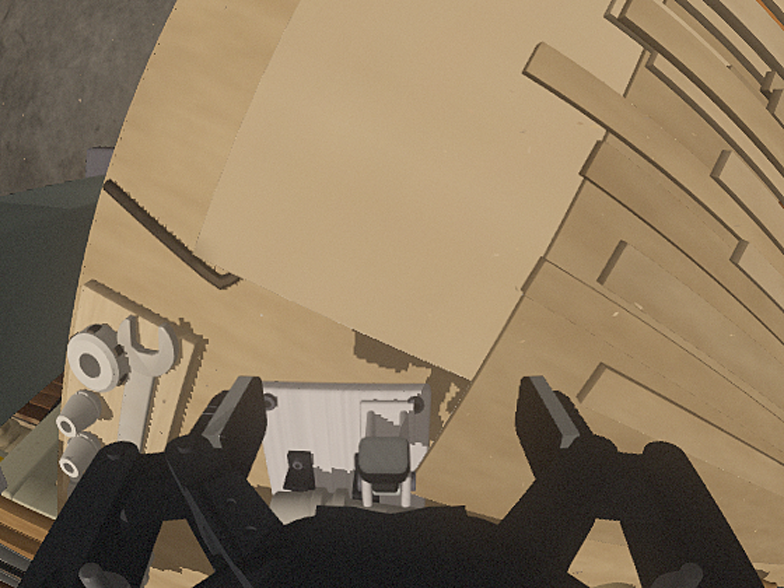

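```bash
python3 - <<'E'
from h import *
im=save('top','n1.png',crop=(170,150,260,220),scale=7)
save('scene','n2.png',crop=(180,120,300,230),scale=6)
i=cv2.imread('pics/m5raw.png')[260:380,220:320]
cv2.imwrite('pics/n3.png',cv2.resize(i,None,fx=5,fy=5,interpolation=cv2.INTER_CUBIC))
for n,p in [('m5','m5')]:
    T=np.load('m5.npy',allow_pickle=True).item()
# predicted strap points for theta
c=(.554,.0225);a=.157
def W(x,y,z): return np.array([c[0]+x*np.cos(a)-y*np.sin(a),c[1]+x*np.sin(a)+y*np.cos(a),z])
for th in (2.0,2.2,2.4,2.6):
    P=lambda r,t=0:W(.029,.058-r*np.cos(th)+t*np.sin(th)*1,.07+r*np.sin(th)+t*np.cos(th))
    print(th,P(.094).round(3),'sleeve',(proj('wrist',P(.084),T)*1.4).round(),(proj('wrist',P(.104),T)*1.4).round(),'end',(proj('wrist',P(.115),T)*1.4).round(), 'scene',((proj('scene',P(.094))-[180,120])*6).round(),'m4',(proj('wrist',P(.115),np.load('m4.npy',allow_pickle=True).item())*1.4).round())
E
```

```text
2.0 [0.567 0.123 0.155] sleeve [383. 555.] [382. 582.] end [381. 601.] scene [186. 119.] m4 [386. 523.]
2.2 [0.565 0.139 0.146] sleeve [383. 511.] [382. 522.] end [381. 530.] scene [154. 132.] m4 [388. 455.]
2.4 [0.563 0.153 0.133] sleeve [383. 464.] [382. 455.] end [382. 450.] scene [127. 154.] m4 [389. 385.]
2.6 [0.561 0.164 0.118] sleeve [384. 419.] [383. 393.] end [382. 377.] scene [108. 183.] m4 [391. 325.]
```

View pics/n2.png

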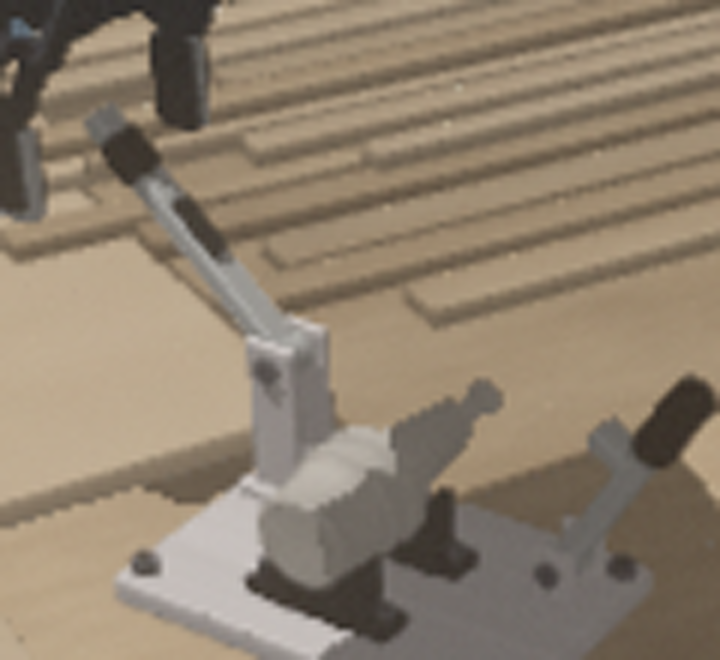

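View pics/n3.png

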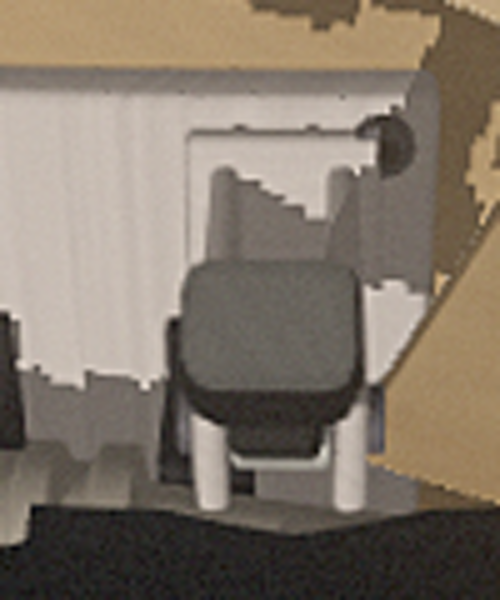

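Request:
{"method": "drive_tool", "body": {
  "series": [
    [100,0.001,-0.008,0.008,0],
    [100,0,-0.008,0.001,0],
    [100,0,0,0,0]
  ]
}}

```text
clock: 25.05
position: [0.5638, 0.1496, 0.1212]
tool_rot: [3.141, 0.027, 1.729]
force: [-0.9, -0.3, 0.6]
grip_width: 0.0854
```

```bash
python3 look.py m6
```

```text
[0.5638 0.1496 0.1212] [3.141 0.027 1.729] [-0.1   0.62 -0.4   1.79  0.35  0.81 -0.52]
```

View pics/m6.png

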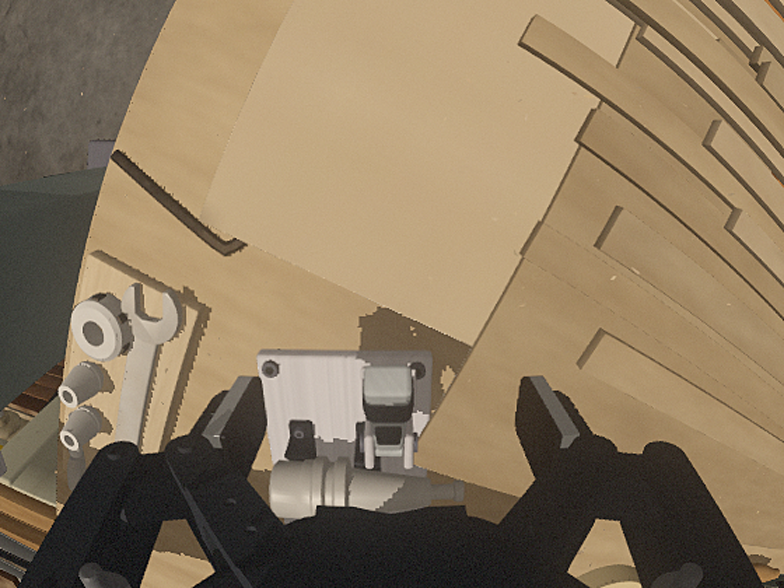

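Request:
{"method": "drive_tool", "body": {
  "series": [
    [100,0,0,-0.005,0],
    [0,0,0,0,0],
    [0,0,0,0,0],
    [0,0,0,0,0],
    [0,0,0,0,0],
    [0,0,0,0,0],
    [0,0,0,0,0],
    [0,0,0,0,0]
  ],
  "newtons": 40
}}

```text
clock: 25.9
position: [0.5628, 0.1509, 0.1154]
tool_rot: [-3.14, 0.026, 1.73]
force: [0.7, -0.3, 0.6]
grip_width: 0.0152
```

Request:
{"method": "drive_tool", "body": {
  "series": [
    [0,0.0023,-0.0145,0.0123,0],
    [0,0.0026,-0.0162,0.009,0],
    [0,0.0028,-0.0178,0.0055,0],
    [0,0.0029,-0.0184,0.0019,0],
    [0,0,0,0,0]
  ]
}}

```text
clock: 26.4
position: [0.5729, 0.0863, 0.1447]
tool_rot: [-3.141, 0.021, 1.734]
force: [1.6, -0.7, -7.6]
grip_width: 0.0151
```

Request:
{"method": "drive_tool", "body": {
  "series": [
    [0,0.0029,-0.02,-0.0018,0],
    [0,0.0028,-0.0178,-0.0056,0],
    [0,0.0026,-0.0163,-0.009,0],
    [0,0.0022,-0.0141,-0.0121,0],
    [0,0,0,0,0]
  ]
}}

```text
clock: 26.9
position: [0.5834, 0.0209, 0.1177]
tool_rot: [3.141, 0.02, 1.736]
force: [-1.8, -0.8, 0.6]
grip_width: 0.0151
```

Request:
{"method": "drive_tool", "body": {
  "series": [
    [0,0.002,-0.0135,-0.0155,0],
    [0,0.0014,-0.009,-0.0165,0],
    [0,0.0008,-0.005,-0.018,0],
    [0,0,0,0,0]
  ]
}}

```text
clock: 27.3
position: [0.5877, -0.006, 0.0681]
tool_rot: [3.141, 0.022, 1.737]
force: [-2.2, -4.8, 2.9]
grip_width: 0.0151
```

Request:
{"method": "drive_tool", "body": {
  "series": [
    [0,0.0002,-0.0015,-0.009,0],
    [0,0,-0.0005,-0.005,0],
    [0,0,0,0,0]
  ]
}}

```text
clock: 27.6
position: [0.5878, -0.0071, 0.0544]
tool_rot: [3.142, 0.024, 1.737]
force: [-1.7, -7.8, 2.8]
grip_width: 0.015
```

Request:
{"method": "drive_tool", "body": {
  "series": [
    [0,0,0,-0.0025,0],
    [0,0,0,-0.001,0],
    [0,0,0,0,0]
  ]
}}

```text
clock: 27.9
position: [0.5877, -0.0072, 0.0518]
tool_rot: [-3.141, 0.027, 1.737]
force: [-0.9, -6.7, 2.7]
grip_width: 0.0153
```

```bash
python3 look.py p1; python3 -c "
from h import *
save('scene','p2.png',crop=(180,140,300,240),scale=6)"
```

```text
[ 0.5877 -0.0072  0.0518] [-3.141  0.027  1.737] [ 0.14  0.72 -0.35  1.81  0.41  0.68 -0.29]
```

View pics/p2.png

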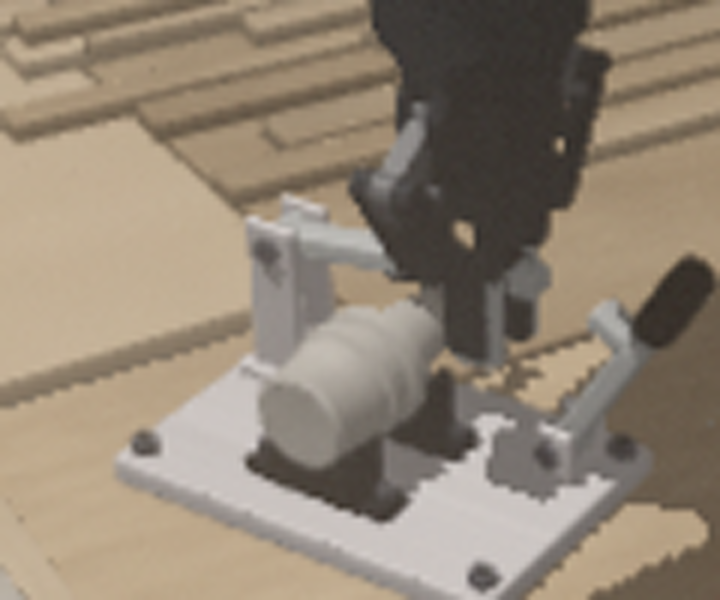

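View pics/p1.png

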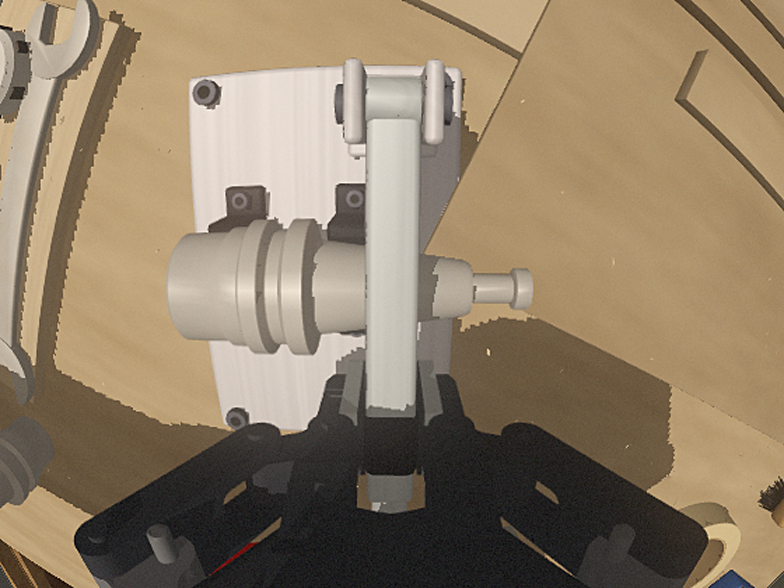

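```bash
python3 - <<'E'
from h import *
T=np.load('p1.npy',allow_pickle=True).item()
c=(.554,.0225);a=.157
def W(x,y,z): return np.array([c[0]+x*np.cos(a)-y*np.sin(a),c[1]+x*np.sin(a)+y*np.cos(a),z])
for th in (0,.05,.1,.15,.2,.3):
    P=lambda r,t=.005:W(.029,.058-r*np.cos(th)+t*np.sin(th),.07+r*np.sin(th)+t*np.cos(th))
    print(th,P(.094).round(3),'sleeve',(proj('wrist',P(.084,.007),T)*1.4).round(),(proj('wrist',P(.104,.007),T)*1.4).round(),'end',(proj('wrist',P(.115),T)*1.4).round(),'hinge',(proj('wrist',P(.0),T)*1.4).round(), 'end scene',((proj('scene',P(.115))-[180,140])*6).round())
E
```

```text
0 [ 0.588 -0.009  0.075] sleeve [389. 404.] [388. 456.] end [388. 477.] hinge [392. 105.] end scene [544. 307.]
0.05 [ 0.588 -0.008  0.08 ] sleeve [389. 411.] [388. 465.] end [388. 488.] hinge [392. 104.] end scene [543. 293.]
0.1 [ 0.588 -0.008  0.084] sleeve [389. 417.] [388. 474.] end [388. 498.] hinge [392. 103.] end scene [541. 279.]
0.15 [ 0.588 -0.007  0.089] sleeve [389. 423.] [388. 483.] end [388. 509.] hinge [392. 102.] end scene [539. 264.]
0.2 [ 0.588 -0.006  0.094] sleeve [389. 429.] [388. 492.] end [388. 519.] hinge [392. 101.] end scene [536. 250.]
0.3 [ 0.587 -0.003  0.103] sleeve [389. 438.] [388. 509.] end [388. 540.] hinge [392.  99.] end scene [528. 220.]
```

Request:
{"method": "drive_tool", "body": {
  "series": [
    [0,0,0.001,-0.004,0],
    [0,0,0,-0.003,0],
    [0,0,0,0,0]
  ]
}}

```text
clock: 28.3
position: [0.5876, -0.0067, 0.0459]
tool_rot: [-3.14, 0.031, 1.736]
force: [-1.9, -7.3, 3.2]
grip_width: 0.0151
```

```bash
python3 look.py p3
```

```text
[ 0.5876 -0.0067  0.0459] [-3.14   0.031  1.736] [ 0.13  0.73 -0.34  1.82  0.42  0.67 -0.3 ]
```

View pics/p3.png

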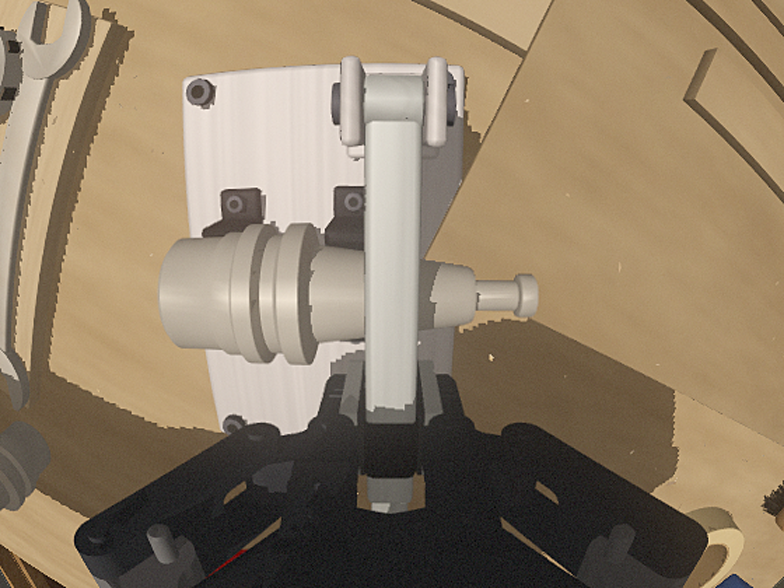

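Request:
{"method": "drive_tool", "body": {
  "series": [
    [0,0,0,-0.003,0],
    [0,0,0,-0.0015,0],
    [0,0,0,0,0]
  ]
}}

```text
clock: 28.65
position: [0.5876, -0.0065, 0.0426]
tool_rot: [-3.139, 0.033, 1.736]
force: [-1.8, -6.3, 1.8]
grip_width: 0.0151
```

Request:
{"method": "drive_tool", "body": {
  "series": [
    [0,0,0,-0.002,0],
    [0,0,0,-0.001,0],
    [0,0,0,0,0]
  ]
}}

```text
clock: 28.95
position: [0.5875, -0.0063, 0.0406]
tool_rot: [-3.138, 0.036, 1.736]
force: [-1.7, -7.5, 1.0]
grip_width: 0.0151
```

```bash
python3 look.py p4;  python3 - <<'E'
from h import *
i=cv2.imread('pics/p4raw.png')[30:380,100:400]
cv2.imwrite('pics/p4.png',cv2.resize(i,None,fx=1.7,fy=1.7))
save('scene','p5.png',crop=(180,140,300,240),scale=6)
T=np.load('p4.npy',allow_pickle=True).item()
c=(.554,.0225);a=.157
def W(x,y,z): return np.array([c[0]+x*np.cos(a)-y*np.sin(a),c[1]+x*np.sin(a)+y*np.cos(a),z])
for th in (0,.05,.1):
    P=lambda r,t=.005:W(.029,.058-r*np.cos(th)+t*np.sin(th),.07+r*np.sin(th)+t*np.cos(th))
    f=lambda p:(proj('wrist',p,T)-[100,30])*1.7
    print(th,f(P(.084,.007)).round(),f(P(.104,.007)).round(),f(P(.115)).round(),f(P(0)).round())
E
```

```text
[ 0.5875 -0.0063  0.0406] [-3.138  0.036  1.736] [ 0.12  0.74 -0.33  1.82  0.43  0.66 -0.31]
0 [302. 471.] [301. 534.] [301. 558.] [306.  78.]
0.05 [302. 480.] [301. 547.] [301. 573.] [306.  76.]
0.1 [302. 490.] [301. 560.] [301. 588.] [306.  75.]
```

View pics/p4.png

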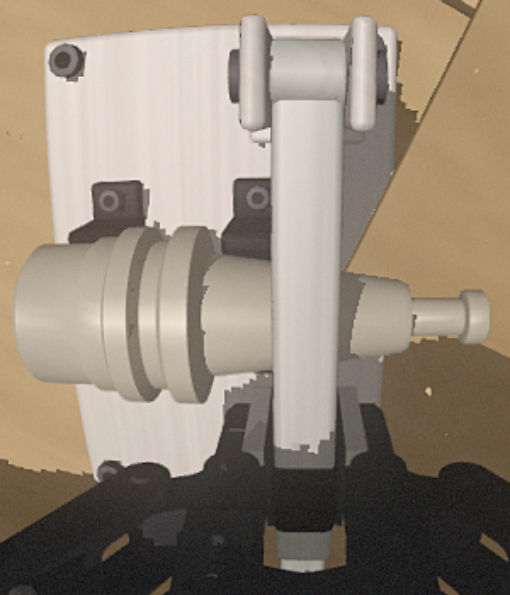

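View pics/p5.png

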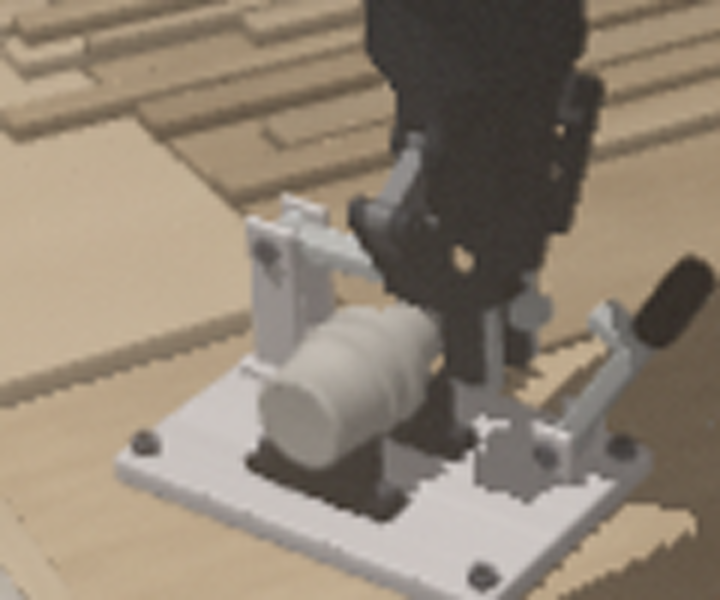

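Request:
{"method": "drive_tool", "body": {
  "series": [
    [0,0,0,-0.002,0],
    [0,0,0,-0.001,0],
    [0,0,0,0,0]
  ]
}}

```text
clock: 29.35
position: [0.5874, -0.0059, 0.0387]
tool_rot: [-3.138, 0.038, 1.736]
force: [-1.4, -7.8, 1.1]
grip_width: 0.0151
```

Request:
{"method": "drive_tool", "body": {
  "series": [
    [0,0,0,-0.002,0],
    [0,0,0,-0.0015,0],
    [0,0,0,0,0]
  ]
}}

```text
clock: 29.65
position: [0.5875, -0.0059, 0.038]
tool_rot: [-3.137, 0.042, 1.736]
force: [-3.2, -7.3, 1.1]
grip_width: 0.0151
```

```bash
python3 look.py p6;  python3 - <<'E'
from h import *
i=cv2.imread('pics/p6raw.png')[30:380,100:400]
cv2.imwrite('pics/p6.png',cv2.resize(i,None,fx=1.7,fy=1.7))
T=np.load('p6.npy',allow_pickle=True).item()
c=(.554,.0225);a=.157
def W(x,y,z): return np.array([c[0]+x*np.cos(a)-y*np.sin(a),c[1]+x*np.sin(a)+y*np.cos(a),z])
for th in (0,.05,.1):
    P=lambda r,t=.005:W(.029,.058-r*np.cos(th)+t*np.sin(th),.07+r*np.sin(th)+t*np.cos(th))
    f=lambda p:(proj('wrist',p,T)-[100,30])*1.7
    print(th,f(P(.084,.007)).round(),f(P(.104,.007)).round(),f(P(.115)).round(),f(P(0)).round())
E
```

```text
[ 0.5875 -0.0059  0.038 ] [-3.137  0.042  1.736] [ 0.11  0.74 -0.33  1.82  0.43  0.66 -0.32]
0 [301. 480.] [301. 543.] [301. 567.] [305.  80.]
0.05 [301. 490.] [301. 557.] [300. 582.] [305.  78.]
0.1 [301. 500.] [300. 570.] [300. 597.] [305.  77.]
```

View pics/p6.png

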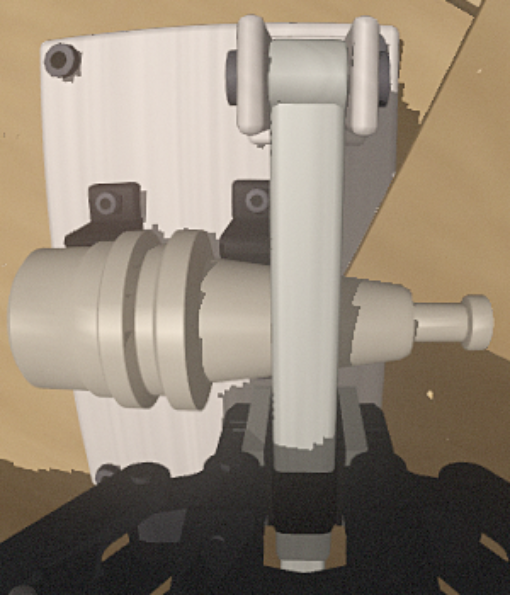

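Request:
{"method": "drive_tool", "body": {
  "series": [
    [100,0,0,0,0],
    [100,0,0,0,0],
    [100,0,0,0,0],
    [100,0,0,0,0],
    [100,0,0,0.03,0],
    [100,0,0,0.04,0],
    [100,0,0,0.04,0],
    [100,0,0,0.01,0],
    [100,0,0,0,0]
  ]
}}

```text
clock: 30.6
position: [0.5963, 0.0014, 0.1647]
tool_rot: [3.127, 0.039, 1.743]
force: [-0.9, -1.0, -1.0]
grip_width: 0.0854
```

```bash
python3 look.py q1;  python3 - <<'E'
from h import *
save('scene','q2.png',crop=(180,140,300,240),scale=6)
T=np.load('q1.npy',allow_pickle=True).item()
c=(.554,.0225);a=.157
def W(x,y,z): return np.array([c[0]+x*np.cos(a)-y*np.sin(a),c[1]+x*np.sin(a)+y*np.cos(a),z])
for th in (0,.05,.1):
    P=lambda r,t=.005:W(.029,.058-r*np.cos(th)+t*np.sin(th),.07+r*np.sin(th)+t*np.cos(th))
    f=lambda p:proj('wrist',p,T)*1.4
    g=lambda p:(proj('scene',p)-[180,140])*6
    print(th,f(P(.084,.007)).round(),f(P(.104,.007)).round(),f(P(.115)).round(),f(P(0)).round(),'scene',g(P(0,0)).round(),g(P(.094,0)).round(),g(P(.115,0)).round())
E
```

```text
[0.5963 0.0014 0.1647] [3.127 0.039 1.743] [ 0.16  0.57 -0.41  1.74  0.33  0.88 -0.23]
0 [369. 298.] [369. 332.] [369. 349.] [370. 136.] scene [286. 232.] [495. 303.] [544. 319.]
0.05 [368. 300.] [368. 335.] [369. 353.] [370. 135.] scene [286. 232.] [494. 291.] [544. 306.]
0.1 [368. 301.] [368. 338.] [368. 356.] [370. 135.] scene [286. 232.] [493. 280.] [543. 291.]
```

View pics/q1.png

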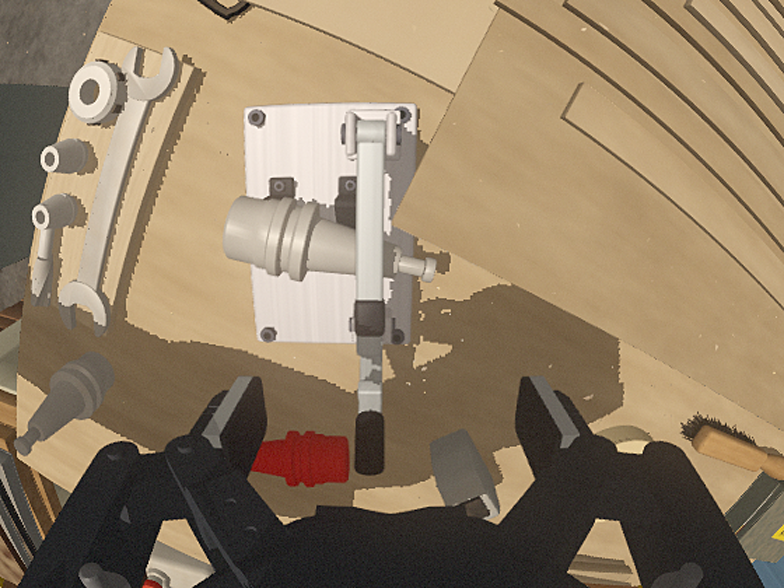

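View pics/q2.png

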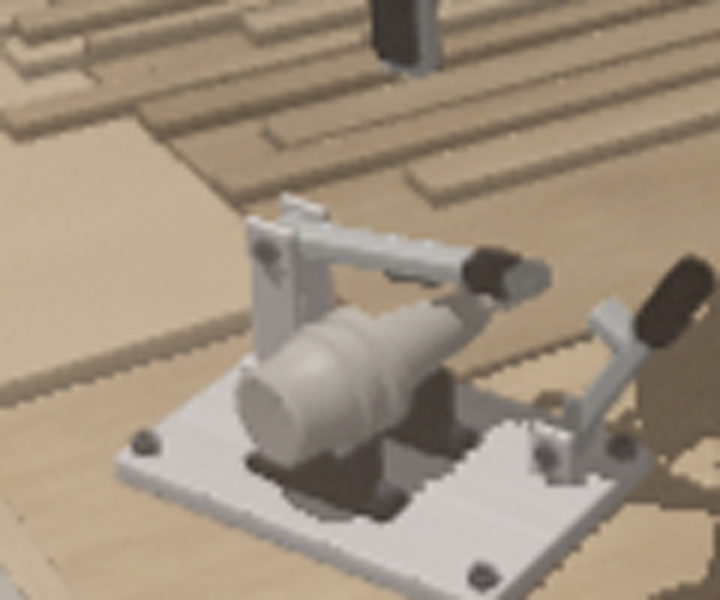

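The holder was knocked out of place: as the fingers opened after releasing the strap, one swept into the flange. It is now skewed by about 0.2 rad, with its nose up. I'll reopen the strap with a narrower jaw opening and reseat the holder.

Request:
{"method": "drive_tool", "body": {
  "series": [
    [35,-0.008,-0.01,-0.01,-0.01],
    [35,0,0,-0.025,0],
    [35,0,0,-0.025,0],
    [35,0,0,0,0],
    [35,0,0,0,0]
  ]
}}

```text
clock: 31.2
position: [0.5843, -0.0082, 0.0952]
tool_rot: [3.137, 0.037, 1.735]
force: [-0.1, 0.5, 0.8]
grip_width: 0.0299
```

```bash
python3 look.py r1
```

```text
[ 0.5843 -0.0082  0.0952] [3.137 0.037 1.735] [ 0.15  0.65 -0.37  1.81  0.39  0.74 -0.27]
```

View pics/r1.png

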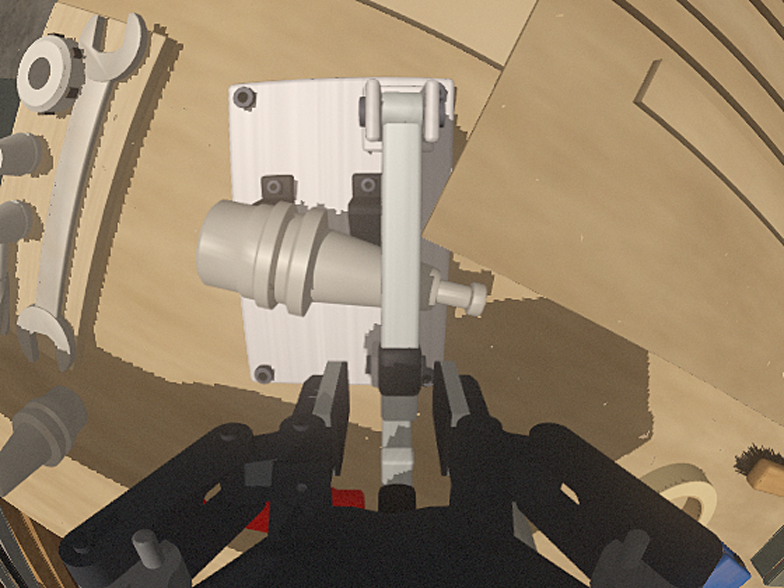

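Request:
{"method": "drive_tool", "body": {
  "series": [
    [35,0.003,0.002,-0.018,0],
    [35,0,0,-0.018,0],
    [35,0,0,0,0],
    [0,0,0,0,0],
    [0,0,0,0,0],
    [0,0,0,0,0],
    [0,0,0,0,0]
  ],
  "newtons": 40
}}

```text
clock: 31.95
position: [0.5877, -0.0057, 0.0641]
tool_rot: [3.136, 0.037, 1.734]
force: [0.1, 2.9, -5.9]
grip_width: 0.0154
```

Request:
{"method": "drive_tool", "body": {
  "series": [
    [0,-0.0005,0.003,0.0187,0],
    [0,-0.001,0.006,0.018,0],
    [0,-0.0016,0.01,0.016,0],
    [0,-0.002,0.0125,0.0135,0],
    [0,-0.0023,0.0145,0.0112,0],
    [0,-0.0026,0.0165,0.008,0],
    [0,0,0,0,0]
  ]
}}

```text
clock: 32.65
position: [0.5764, 0.0645, 0.153]
tool_rot: [3.135, 0.03, 1.738]
force: [2.2, 2.4, -9.7]
grip_width: 0.0148
```

Request:
{"method": "drive_tool", "body": {
  "series": [
    [0,-0.0029,0.0183,0.001,0],
    [0,-0.0029,0.0183,-0.003,0],
    [0,-0.0028,0.0175,-0.007,0],
    [0,-0.0026,0.016,-0.0105,0],
    [0,-0.0022,0.0137,-0.013,0],
    [0,-0.0014,0.009,-0.0125,0],
    [0,0,0,0,0]
  ]
}}

```text
clock: 33.35
position: [0.562, 0.1572, 0.1158]
tool_rot: [3.13, 0.036, 1.734]
force: [-0.2, -6.4, -6.1]
grip_width: 0.0152
```

Request:
{"method": "drive_tool", "body": {
  "series": [
    [40,0,0,0,0],
    [40,0,0,0,0],
    [50,0,0,0.03,0],
    [60,0,0,0.045,0],
    [100,0,-0.012,0.02,0.145],
    [100,0,-0.015,0,0.145],
    [100,-0.001,-0.015,0,0.145],
    [100,-0.002,-0.015,0,0.145],
    [100,-0.003,-0.015,0,0.145],
    [100,-0.003,-0.015,0,0.145],
    [100,-0.003,-0.015,0,0.145],
    [100,-0.003,-0.015,0,0.145]
  ]
}}

```text
clock: 34.55
position: [0.5512, 0.032, 0.2238]
tool_rot: [3.12, 0.047, 2.928]
force: [0.6, 0.0, -0.2]
grip_width: 0.0855
```

Request:
{"method": "drive_tool", "body": {
  "series": [
    [100,-0.001,-0.01,0,0.14],
    [100,0,0,0,0.14],
    [100,0,0,0,0],
    [100,0,0,0,0]
  ]
}}

```text
clock: 34.95
position: [0.5509, 0.0157, 0.226]
tool_rot: [3.121, 0.05, -3.072]
force: [0.8, -0.1, 0.0]
grip_width: 0.0855
```

```bash
python3 look.py s1; python3 -c "
from h import *
save('scene','s2.png',crop=(180,140,300,240),scale=6)
for r in bot.masks_of('wrist','holder_flange'):
    m=r['mask'];v,u=np.nonzero(m);print(r['conf'],r['point'],m.sum(),u.min(),u.max(),v.min(),v.max())
"
```

```text
[0.5509 0.0157 0.226 ] [ 3.121  0.05  -3.072] [ 0.47  0.49 -0.81  1.81  0.42  0.96  1.13]
0.91 [115.1, 165.1] 2609 100 140 99 205
0.58 [276.4, 172.8] 3574 255 303 129 247
0.48 [294.1, 187.5] 14099 152 458 120 253
```

View pics/s1.png

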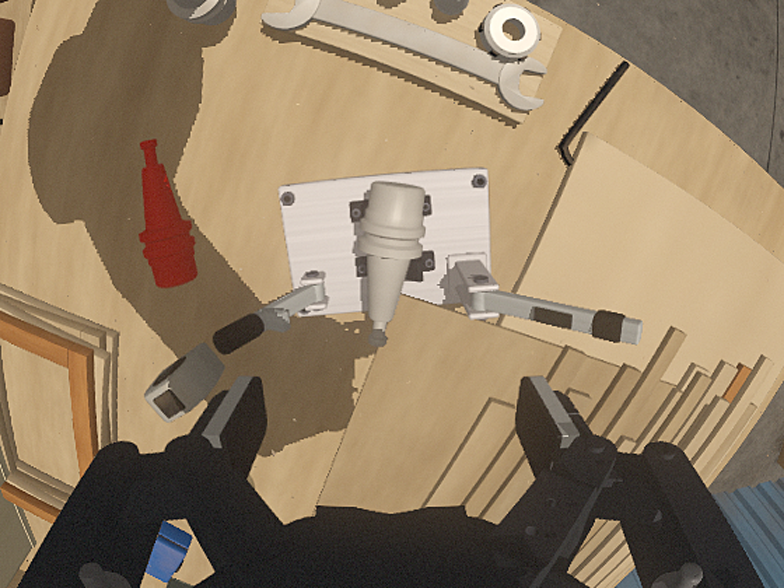

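View pics/s2.png

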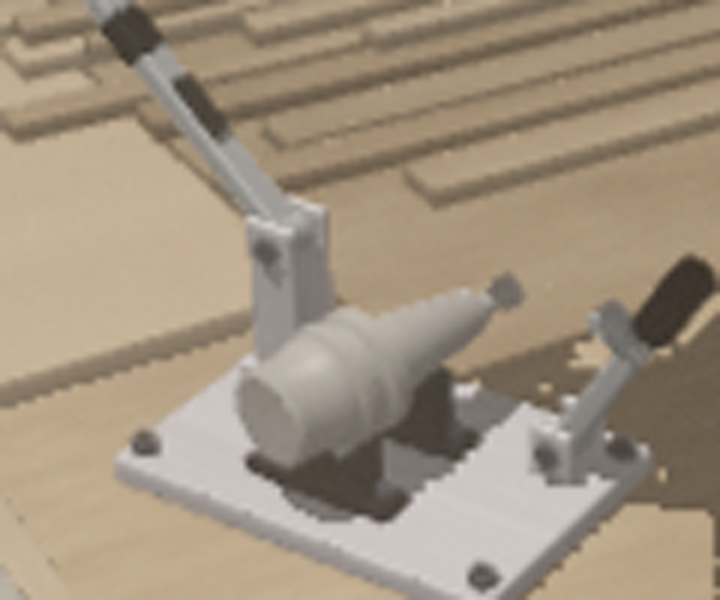

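```bash
python3 - <<'E'
from h import *
T=np.load('s1.npy',allow_pickle=True).item()
i=cv2.imread('pics/s1raw.png')[110:260,190:370]
cv2.imwrite('pics/s3.png',cv2.resize(i,None,fx=4,fy=4,interpolation=cv2.INTER_CUBIC))
m=[r for r in bot.masks_of('wrist','holder_flange') if 250<r['point'][0]<290][0]['mask']
P=[]
for v in range(130,248,6):
    u=np.nonzero(m[v])[0]
    if len(u):
        a,b=atz('wrist',u[0],v,.052,T),atz('wrist',u[-1]+1,v,.052,T);P.append((a+b)/2); print(v,u[0],u[-1],((a+b)/2).round(4)[:2],round(np.linalg.norm(a-b)*1000,1))
P=np.array(P)[:,:2];l=cv2.fitLine(P[1:-1].astype(np.float32),cv2.DIST_HUBER,0,.01,.01).ravel();print(l,np.arctan2(l[1],l[0]))
E
```

```text
130 267 283 [0.5008 0.0138] 16.2
136 265 302 [0.506  0.0224] 36.5
142 264 302 [0.5119 0.0223] 37.6
148 262 301 [0.5179 0.0213] 38.7
154 261 301 [0.5238 0.0213] 39.9
160 258 302 [0.5299 0.0208] 44.0
166 260 303 [0.5358 0.0227] 43.2
172 255 299 [0.5421 0.0187] 44.4
178 256 302 [0.5481 0.0211] 46.6
184 262 299 [0.5542 0.0231] 37.9
190 262 291 [0.5607 0.0195] 30.1
196 262 289 [0.5671 0.019 ] 28.2
202 262 287 [0.5736 0.0184] 26.4
208 262 285 [0.5801 0.0178] 24.5
214 263 284 [0.5867 0.0182] 22.6
220 263 282 [0.5934 0.0177] 20.7
226 264 280 [0.6002 0.0176] 17.7
232 266 275 [0.6071 0.0165] 10.5
238 264 274 [0.6142 0.0153] 11.7
244 263 275 [0.6213 0.0157] 13.9
[ 0.99851495 -0.05447835  0.5573049   0.019488  ] -0.054505337
```

View pics/s3.png

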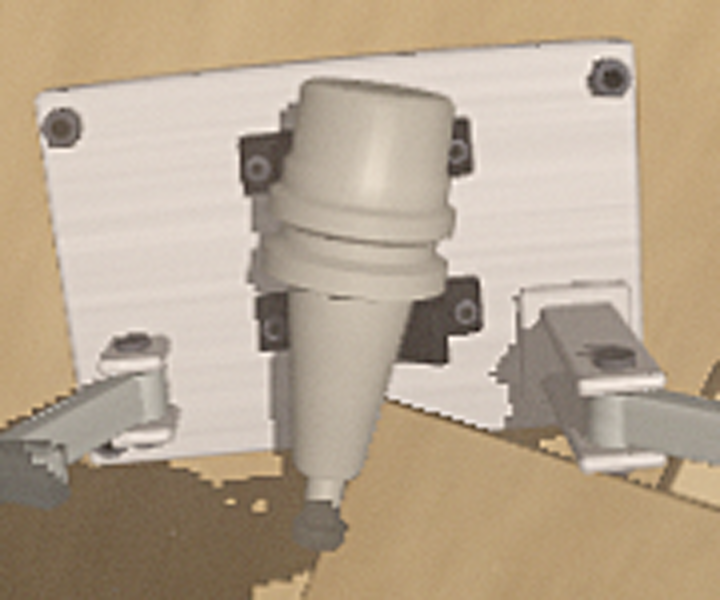

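Request:
{"method": "drive_tool", "body": {
  "series": [
    [78,-0.008,0.004,-0.02,-0.13],
    [78,0,0.001,-0.04,0],
    [78,0,0.001,-0.04,0],
    [78,0,0.001,-0.025,0],
    [78,0,0,0,0],
    [78,0,0,0,0]
  ]
}}

```text
clock: 35.75
position: [0.5432, 0.0264, 0.099]
tool_rot: [3.121, 0.054, 3.075]
force: [0.4, -0.5, 1.0]
grip_width: 0.0664
```

```bash
python3 look.py s4
```

```text
[0.5432 0.0264 0.099 ] [3.121 0.054 3.075] [ 0.32  0.63 -0.65  1.95  0.59  0.7   0.82]
```

View pics/s4.png

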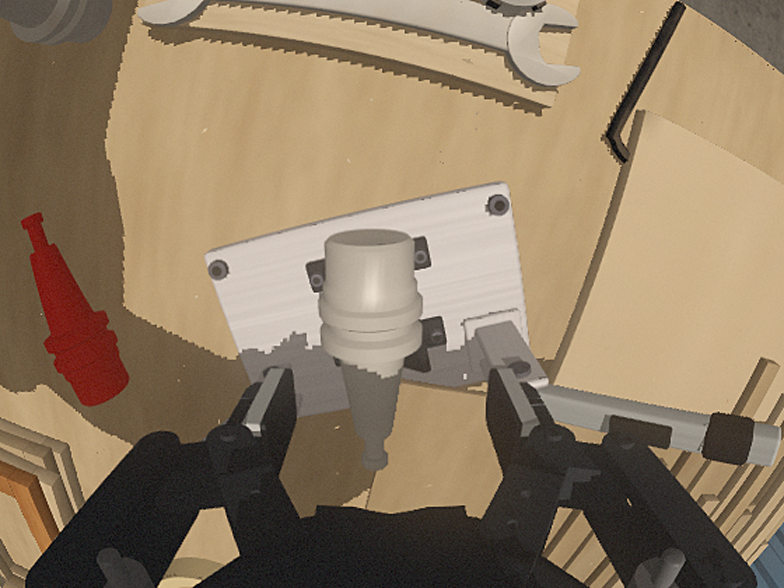

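```bash
python3 - <<'E'
from h import *
T=np.load('s4.npy',allow_pickle=True).item()
a=3.075-np.pi;d=np.array([np.cos(a),np.sin(a),0]);n=np.array([-d[1],d[0],0])
for z in (.048,.056):
  for x,y in [(.541,.019),(.538,.019),(.544,.019)]:
    f=np.array([x,y,z]);P=lambda p:(proj('wrist',p,T)*1.4).round().tolist()
    print(z,x,'rings R',P(f-d*.011+n*.023),P(f+d*.011+n*.023),'L',P(f-d*.011-n*.023),'nose bot/top',P(f-d*.038-[0,0,.02]),P(f-d*.038+[0,0,.02]),'tip',P(f+d*.082+[0,0,.006]))
E
```

```text
0.048 0.541 rings R [420.0, 297.0] [419.0, 341.0] L [317.0, 297.0] nose bot/top [369.0, 228.0] [366.0, 250.0] tip [372.0, 465.0]
0.048 0.538 rings R [420.0, 291.0] [418.0, 335.0] L [316.0, 291.0] nose bot/top [368.0, 222.0] [365.0, 242.0] tip [371.0, 461.0]
0.048 0.544 rings R [420.0, 303.0] [419.0, 347.0] L [318.0, 304.0] nose bot/top [369.0, 234.0] [367.0, 258.0] tip [372.0, 469.0]
0.056 0.541 rings R [422.0, 304.0] [420.0, 349.0] L [315.0, 304.0] nose bot/top [368.0, 232.0] [365.0, 256.0] tip [372.0, 475.0]
0.056 0.538 rings R [421.0, 297.0] [420.0, 343.0] L [314.0, 298.0] nose bot/top [368.0, 225.0] [365.0, 248.0] tip [371.0, 471.0]
0.056 0.544 rings R [422.0, 310.0] [420.0, 355.0] L [315.0, 310.0] nose bot/top [369.0, 238.0] [366.0, 264.0] tip [372.0, 479.0]
```

Request:
{"method": "drive_tool", "body": {
  "series": [
    [70,-0.002,-0.008,-0.008,0],
    [70,0,0,-0.016,0],
    [70,0,0,-0.012,0],
    [70,0,0,0,0]
  ]
}}

```text
clock: 36.2
position: [0.5429, 0.0167, 0.0634]
tool_rot: [3.122, 0.059, 3.072]
force: [-0.2, -0.1, 0.6]
grip_width: 0.0596
```

```bash
python3 look.py s5
```

```text
[0.5429 0.0167 0.0634] [3.122 0.059 3.072] [ 0.3   0.68 -0.6   1.97  0.65  0.62  0.78]
```

View pics/s5.png

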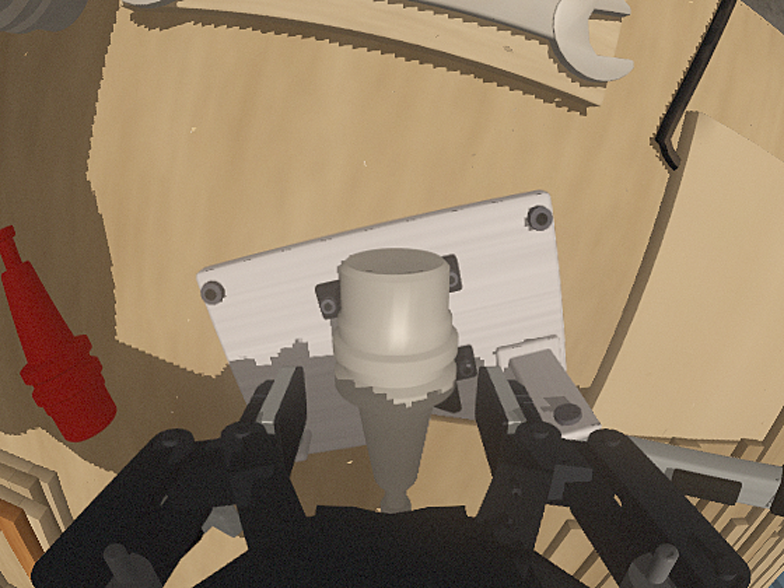

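Request:
{"method": "drive_tool", "body": {
  "series": [
    [70,-0.002,0.002,-0.014,0],
    [70,0,0,-0.014,0],
    [70,0,0,-0.003,0],
    [70,0,0,0,0]
  ]
}}

```text
clock: 36.65
position: [0.5411, 0.0195, 0.0306]
tool_rot: [3.121, 0.059, 3.073]
force: [0.7, -0.4, -0.1]
grip_width: 0.0597
```

```bash
python3 look.py s6
```

```text
[0.5411 0.0195 0.0306] [3.121 0.059 3.073] [ 0.26  0.73 -0.55  1.98  0.71  0.56  0.73]
```

View pics/s6.png

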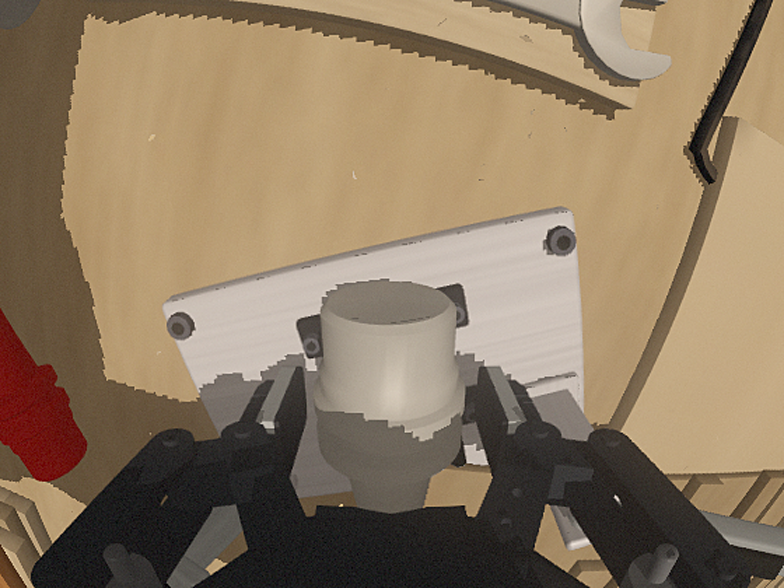

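Request:
{"method": "drive_tool", "body": {
  "series": [
    [0,0,0,0,0],
    [0,0,0,0,0],
    [0,0,0,0,0],
    [0,0,0,0,0],
    [0,0,0,0.012,0],
    [0,0,0,0.014,0],
    [0,0,0,0,0]
  ],
  "newtons": 60
}}

```text
clock: 37.4
position: [0.5405, 0.0191, 0.0594]
tool_rot: [3.122, 0.058, 3.073]
force: [0.3, 0.2, -9.4]
grip_width: 0.0441
```

```bash
python3 look.py s7
```

```text
[0.5405 0.0191 0.0594] [3.122 0.058 3.073] [ 0.3   0.68 -0.6   1.98  0.66  0.61  0.77]
```

View pics/s7.png

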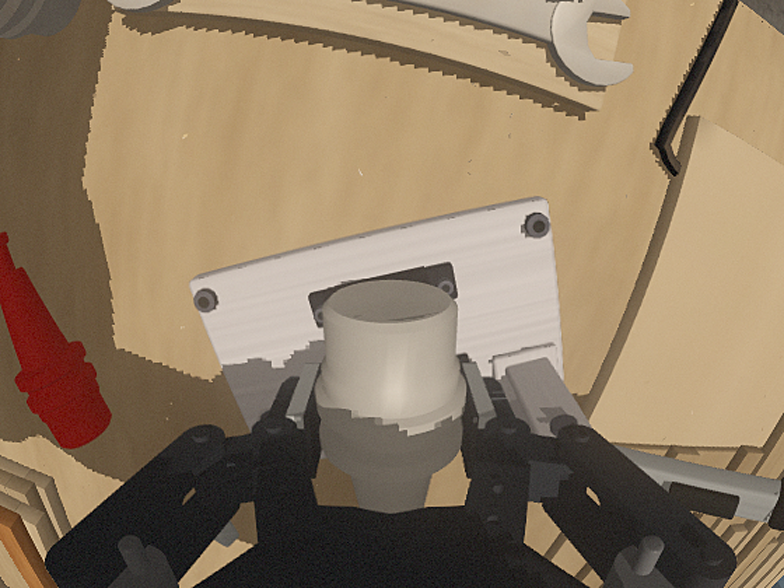

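Request:
{"method": "drive_tool", "body": {
  "series": [
    [0,0.0035,0.0015,0.003,0.113],
    [0,0.0035,0.0012,0,0.113],
    [0,0,0,0,0],
    [0,0,0,0,0]
  ]
}}

```text
clock: 37.85
position: [0.5467, 0.021, 0.0617]
tool_rot: [3.122, 0.057, -2.981]
force: [0.0, 0.6, -9.8]
grip_width: 0.0446
```

```bash
python3 look.py t1
```

```text
[0.5467 0.021  0.0617] [ 3.122  0.057 -2.981] [ 0.35  0.71 -0.67  1.95  0.69  0.65  0.98]
```

View pics/t1.png

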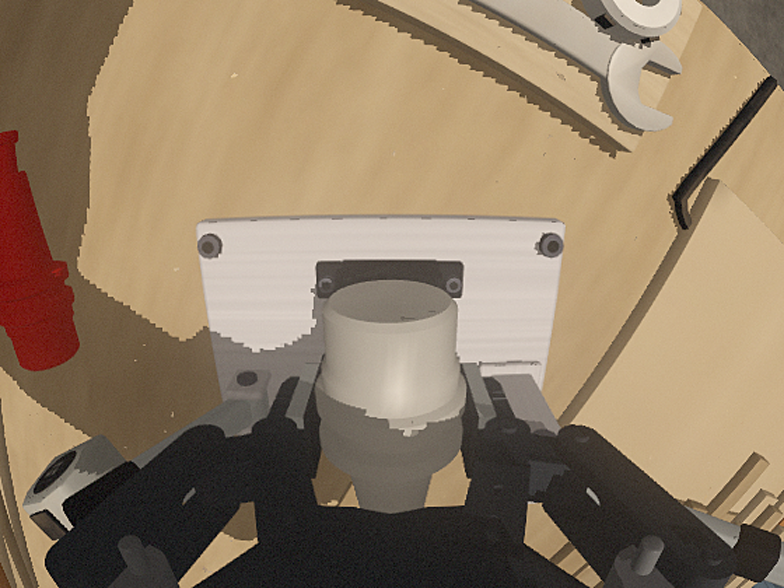

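Request:
{"method": "drive_tool", "body": {
  "series": [
    [0,0,0.0005,-0.009,0.0],
    [0,0,0,-0.008,0],
    [0,0,0,-0.005,0],
    [0,0,0,0,0]
  ]
}}

```text
clock: 38.3
position: [0.5458, 0.0216, 0.0371]
tool_rot: [3.123, 0.056, -2.985]
force: [0.2, 0.0, -9.5]
grip_width: 0.0444
```

Request:
{"method": "drive_tool", "body": {
  "series": [
    [0,0.001,0,-0.004,0.0],
    [0,0,0,-0.002,0],
    [0,0,0,0,0]
  ],
  "newtons": 25
}}

```text
clock: 38.6
position: [0.5469, 0.0219, 0.0304]
tool_rot: [3.123, 0.056, -2.986]
force: [0.3, -0.0, -9.5]
grip_width: 0.0442
```

Request:
{"method": "drive_tool", "body": {
  "series": [
    [0,0,0,-0.001,0.0],
    [0,0,0,-0.0005,0],
    [0,0,0,0,0]
  ]
}}

```text
clock: 38.9
position: [0.5471, 0.0218, 0.0291]
tool_rot: [3.123, 0.056, -2.986]
force: [0.4, -0.6, -9.5]
grip_width: 0.0447
```

Request:
{"method": "drive_tool", "body": {
  "series": [
    [0,0,0,-0.001,0.0],
    [0,0,0,-0.0005,0],
    [0,0,0,0,0]
  ]
}}

```text
clock: 39.2
position: [0.5473, 0.022, 0.0278]
tool_rot: [3.123, 0.057, -2.986]
force: [-0.8, 0.6, -8.0]
grip_width: 0.0446
```

Request:
{"method": "drive_tool", "body": {
  "series": [
    [0,0,0,-0.001,0.0],
    [0,0,0,-0.0005,0],
    [0,0,0,0,0]
  ]
}}

```text
clock: 39.5
position: [0.5475, 0.022, 0.0276]
tool_rot: [3.124, 0.058, -2.986]
force: [-2.5, 0.4, -6.5]
grip_width: 0.0447
```

Request:
{"method": "drive_tool", "body": {
  "series": [
    [0,0,0,-0.002,0.0],
    [0,0,0,-0.001,0]
  ],
  "newtons": 20
}}

```text
clock: 39.7
position: [0.5478, 0.0219, 0.0271]
tool_rot: [3.126, 0.059, -2.987]
force: [-14.5, -1.7, 28.4]
grip_width: 0.0445
```

Request:
{"method": "drive_tool", "body": {
  "series": [
    [0,0,0,0.0005,0.0],
    [0,0,0,0,0],
    [0,0,0,0,0],
    [0,0,0,0,0]
  ]
}}

```text
clock: 40.1
position: [0.5479, 0.022, 0.0278]
tool_rot: [3.126, 0.059, -2.987]
force: [-0.0, 0.5, -6.5]
grip_width: 0.0445
```

```bash
python3 look.py t2; python3 -c "
from h import *
print(bot.observe()['force'])
save('scene','t3.png',crop=(180,140,300,240),scale=6)"
```

```text
[0.5479 0.022  0.0278] [ 3.126  0.059 -2.987] [ 0.3   0.76 -0.61  1.96  0.75  0.59  0.92]
[ 0.26017771  0.60019367 -6.80171204]
```

View pics/t2.png

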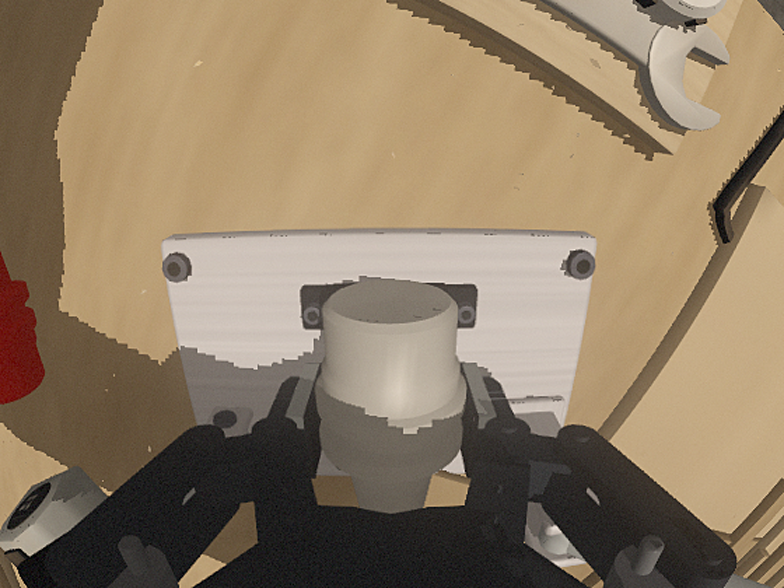

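View pics/t3.png

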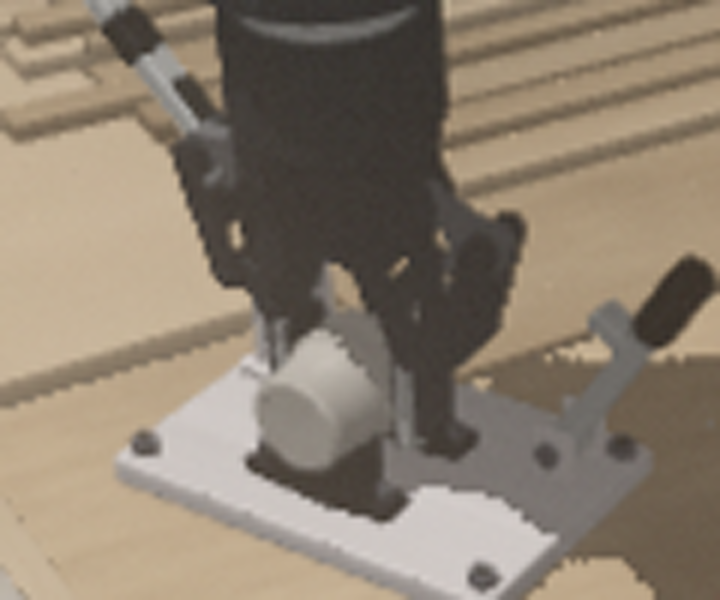

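Request:
{"method": "drive_tool", "body": {
  "series": [
    [0,0,0,-0.0012,0.0],
    [0,0,0,-0.0003,0],
    [0,0,0,0,0],
    [0,0,0,0,0],
    [60,0,0,0,0],
    [80,0,0,0,0],
    [80,0,0,0,0],
    [80,0,0,0.02,0],
    [80,0,0,0.04,0],
    [80,0,0,0.045,0],
    [80,0,0,0.04,0],
    [80,0,0,0.02,0]
  ]
}}

```text
clock: 41.4
position: [0.5473, 0.0229, 0.1964]
tool_rot: [3.125, 0.058, -2.985]
force: [0.7, -0.3, -1.2]
grip_width: 0.068
```

```bash
python3 look.py t4; python3 -c "
from h import *
save('scene','t5.png',crop=(180,140,300,240),scale=6)"
```

```text
[0.5473 0.0229 0.1964] [ 3.125  0.058 -2.985] [ 0.46  0.53 -0.83  1.86  0.48  0.9   1.15]
```

View pics/t4.png

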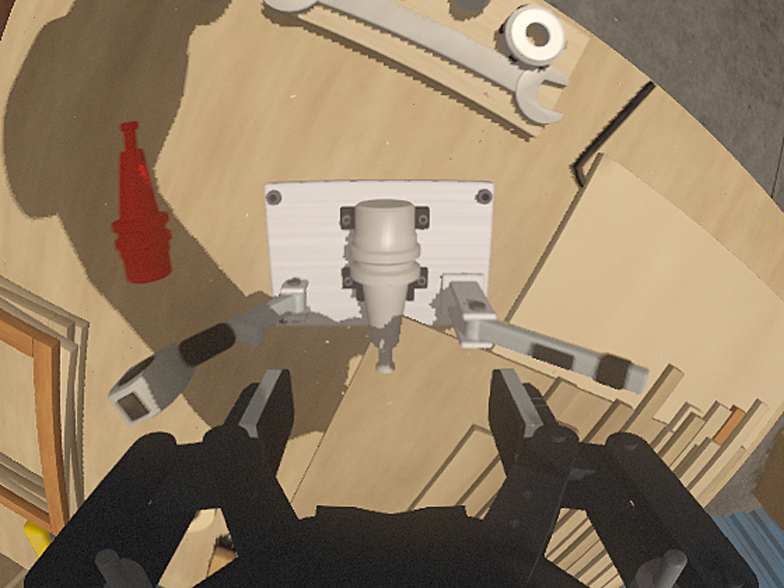

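View pics/t5.png

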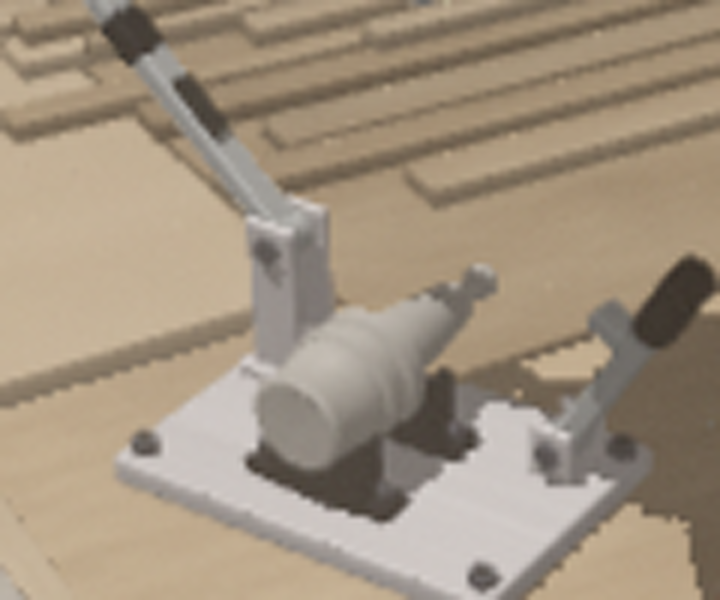

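Request:
{"method": "drive_tool", "body": {
  "series": [
    [60,0,0,0.01,-0.14],
    [50,0.002,0.012,0,-0.145],
    [40,0.002,0.013,0,-0.145],
    [40,0.002,0.013,0,-0.145],
    [40,0.002,0.013,0,-0.145],
    [40,0.002,0.013,0,-0.145],
    [40,0.002,0.013,0,-0.145],
    [40,0.002,0.013,0,-0.145],
    [40,0.002,0.013,0,-0.145],
    [40,0.002,0.013,0,-0.145],
    [40,0.001,0.01,0,-0.12],
    [40,0,0,0,0]
  ]
}}

```text
clock: 42.7
position: [0.5661, 0.1511, 0.1994]
tool_rot: [3.131, 0.061, 1.68]
force: [-0.6, -0.1, 0.4]
grip_width: 0.0345
```

Request:
{"method": "drive_tool", "body": {
  "series": [
    [40,-0.002,0.002,-0.02,0.05],
    [40,0,0.002,-0.03,0],
    [40,0,0,-0.01,0],
    [40,0,0,0,0]
  ]
}}

```text
clock: 43.1
position: [0.5639, 0.1534, 0.1367]
tool_rot: [3.131, 0.063, 1.746]
force: [0.9, -0.0, 0.3]
grip_width: 0.0343
```

```bash
python3 look.py u1
```

```text
[0.5639 0.1534 0.1367] [3.131 0.063 1.746] [-0.12  0.6  -0.4   1.78  0.38  0.84 -0.55]
```

View pics/u1.png

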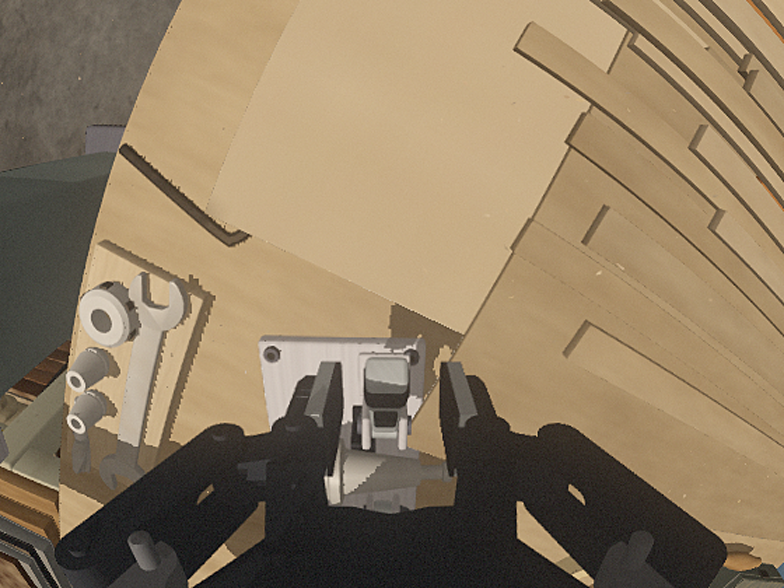

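Request:
{"method": "drive_tool", "body": {
  "series": [
    [40,0,-0.002,-0.01,-0.015],
    [40,0,0,-0.011,0],
    [40,0,0,0,0],
    [0,0,0,0,0],
    [0,0,0,0,0],
    [0,0,0,0,0],
    [0,0,0,0,0]
  ],
  "newtons": 40
}}

```text
clock: 43.85
position: [0.5629, 0.1505, 0.117]
tool_rot: [3.132, 0.063, 1.73]
force: [1.5, -1.6, -3.5]
grip_width: 0.0153
```

Request:
{"method": "drive_tool", "body": {
  "series": [
    [0,0.0023,-0.0145,0.0123,0],
    [0,0.0026,-0.0162,0.009,0],
    [0,0.0028,-0.0178,0.0055,0],
    [0,0.0029,-0.0184,0.0019,0],
    [0,0.0029,-0.02,-0.0018,0],
    [0,0.0028,-0.0178,-0.0056,0],
    [0,0.0026,-0.0163,-0.009,0],
    [0,0.0022,-0.0141,-0.0121,0],
    [0,0,0,0,0]
  ]
}}

```text
clock: 44.75
position: [0.5842, 0.017, 0.1205]
tool_rot: [3.129, 0.056, 1.735]
force: [-1.2, 4.1, -5.5]
grip_width: 0.0155
```

Request:
{"method": "drive_tool", "body": {
  "series": [
    [0,0.0018,-0.012,-0.017,0],
    [0,0.0014,-0.009,-0.0175,0],
    [0,0.0008,-0.0055,-0.018,0],
    [0,0.0003,-0.002,-0.01,0],
    [0,0,0,0,0]
  ]
}}

```text
clock: 45.25
position: [0.5891, -0.0127, 0.0594]
tool_rot: [3.127, 0.058, 1.733]
force: [-2.6, -4.0, 2.3]
grip_width: 0.0152
```

Request:
{"method": "drive_tool", "body": {
  "series": [
    [0,0,0,-0.007,0],
    [0,0,0,-0.005,0],
    [0,0,0,0,0]
  ]
}}

```text
clock: 45.55
position: [0.5892, -0.0128, 0.0492]
tool_rot: [3.128, 0.06, 1.733]
force: [-2.3, -2.7, 1.2]
grip_width: 0.0154
```

```bash
python3 look.py v1;  cat > pr.py <<'E'
import sys
from h import *
n=sys.argv[1]
T=np.load(n+'.npy',allow_pickle=True).item()
c=(.554,.0225);a=.157
def W(x,y,z): return np.array([c[0]+x*np.cos(a)-y*np.sin(a),c[1]+x*np.sin(a)+y*np.cos(a),z])
for th in (0,.05,.1,.2):
    P=lambda r,t=.005:W(.029,.058-r*np.cos(th)+t*np.sin(th),.07+r*np.sin(th)+t*np.cos(th))
    f=lambda p:proj('wrist',p,T)*1.4
    print(th,f(P(.084,.007)).round(),f(P(.104,.007)).round(),f(P(.115)).round(),f(P(0)).round())
E
python3 pr.py v1; python3 -c "
from h import *
save('scene','v2.png',crop=(180,140,300,240),scale=6)"
```

```text
[ 0.5892 -0.0128  0.0492] [3.128 0.06  1.733] [ 0.12  0.72 -0.33  1.83  0.46  0.66 -0.34]
0 [388. 396.] [388. 448.] [388. 470.] [390.  83.]
0.05 [388. 403.] [388. 458.] [388. 481.] [390.  82.]
0.1 [389. 409.] [388. 468.] [388. 492.] [390.  81.]
0.2 [389. 422.] [389. 487.] [389. 514.] [390.  79.]
```

View pics/v1.png

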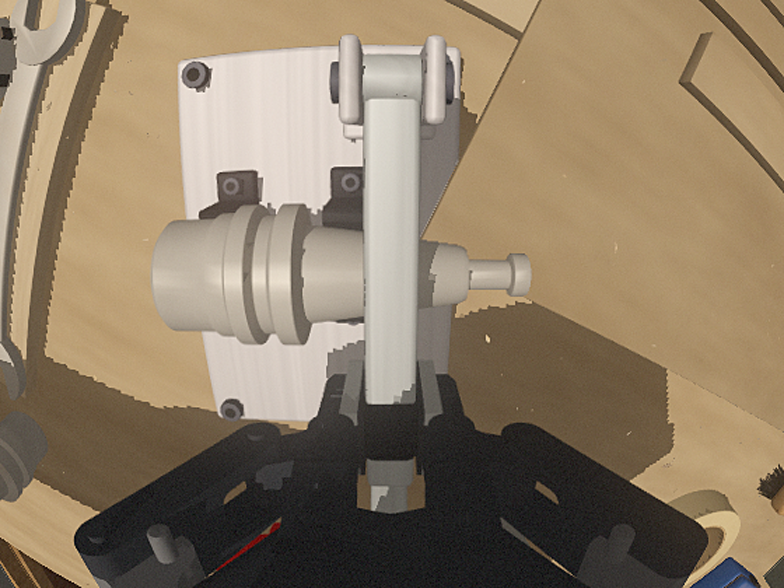

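View pics/v2.png

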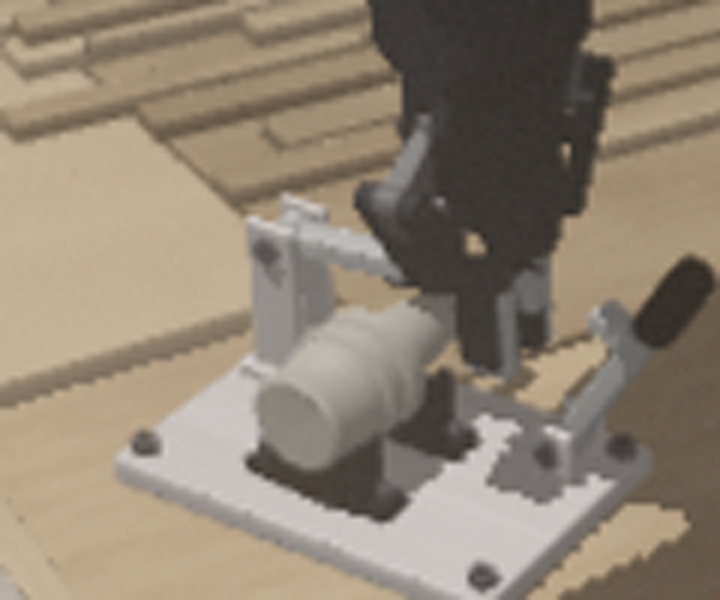

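Request:
{"method": "drive_tool", "body": {
  "series": [
    [0,0,0,-0.003,0],
    [0,0,0,-0.002,0],
    [0,0,0,-0.001,0],
    [0,0,0,0,0]
  ]
}}

```text
clock: 46.05
position: [0.5892, -0.0128, 0.0453]
tool_rot: [3.127, 0.061, 1.733]
force: [-3.5, -2.1, 2.3]
grip_width: 0.0153
```

Request:
{"method": "drive_tool", "body": {
  "series": [
    [0,0,0,-0.003,0],
    [0,0,0,-0.002,0],
    [0,0,0,-0.001,0]
  ]
}}

```text
clock: 46.35
position: [0.5891, -0.0124, 0.0403]
tool_rot: [3.127, 0.061, 1.733]
force: [-3.4, 0.1, 5.2]
grip_width: 0.0151
```

```bash
python3 look.py v3; python3 pr.py v3; python3 - <<'E'
import cv2
i=cv2.imread('pics/v3raw.png')[20:380,100:400]
cv2.imwrite('pics/v3.png',cv2.resize(i,None,fx=1.4,fy=1.4))
E
python3 -c "
from h import *
save('scene','v4.png',crop=(180,140,300,240),scale=6)"
```

```text
[ 0.5891 -0.0124  0.0403] [3.127 0.061 1.733] [ 0.11  0.73 -0.32  1.83  0.47  0.64 -0.35]
0 [389. 416.] [388. 469.] [388. 490.] [391.  82.]
0.05 [389. 424.] [388. 480.] [388. 503.] [391.  81.]
0.1 [389. 432.] [389. 491.] [388. 515.] [391.  79.]
0.2 [390. 446.] [389. 513.] [389. 540.] [391.  77.]
```

View pics/v3.png

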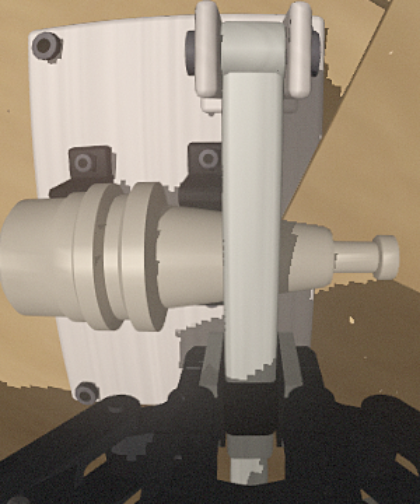

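View pics/v4.png

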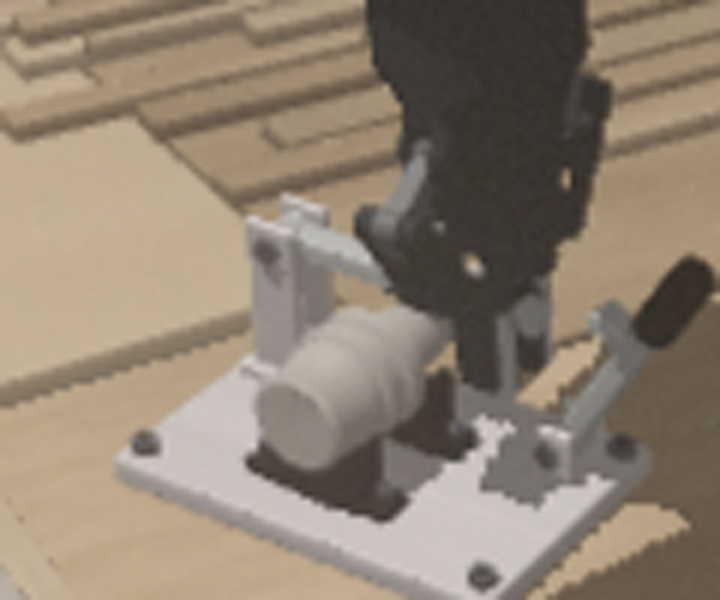

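Request:
{"method": "drive_tool", "body": {
  "series": [
    [20,0,0,0,0],
    [32,0,0,0,0],
    [32,0,0,0,0],
    [32,0,0,0.015,0],
    [32,0,0,0.03,0],
    [32,0,0,0.035,0],
    [32,0,0,0.03,0],
    [32,0,0,0,0]
  ]
}}

```text
clock: 47.25
position: [0.59, -0.0097, 0.1585]
tool_rot: [3.123, 0.059, 1.736]
force: [0.5, 0.0, -0.5]
grip_width: 0.0276
```

```bash
python3 look.py w1; python3 pr.py w1; python3 -c "
from h import *
save('scene','w2.png',crop=(180,140,300,240),scale=6)"
```

```text
[ 0.59   -0.0097  0.1585] [3.123 0.059 1.736] [ 0.17  0.56 -0.4   1.77  0.36  0.86 -0.25]
0 [384. 281.] [384. 318.] [384. 335.] [386. 111.]
0.05 [384. 283.] [384. 321.] [384. 339.] [386. 111.]
0.1 [385. 285.] [384. 324.] [384. 343.] [386. 110.]
0.2 [385. 287.] [384. 328.] [384. 349.] [386. 109.]
```

View pics/w1.png

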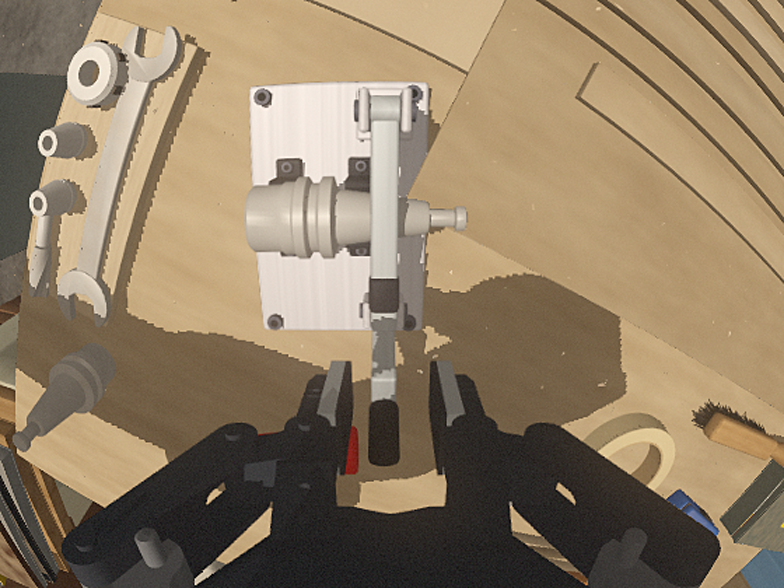

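View pics/w2.png

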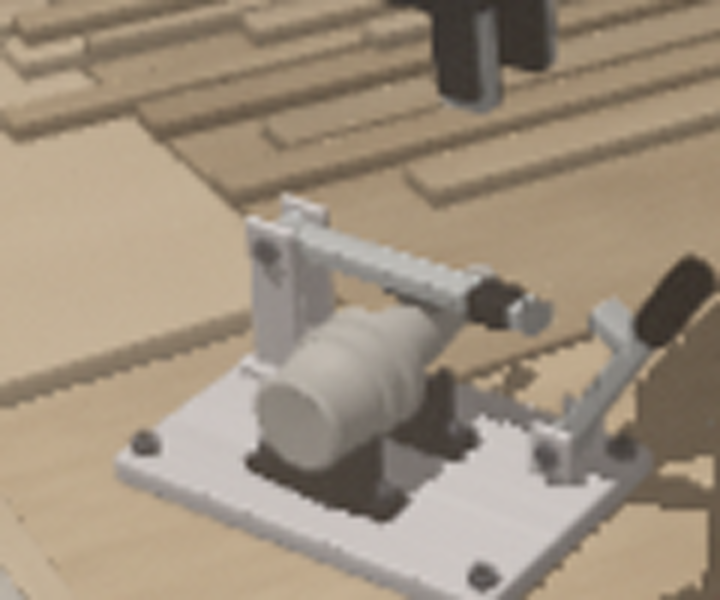

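Request:
{"method": "drive_tool", "body": {
  "series": [
    [50,0.004,-0.026,0,0],
    [50,0.004,-0.026,0,0],
    [50,0.003,-0.024,-0.01,0],
    [50,0,0,-0.025,0],
    [50,0,0,-0.02,0],
    [50,0,0,0,0]
  ]
}}

```text
clock: 47.95
position: [0.5972, -0.0886, 0.0951]
tool_rot: [3.132, 0.057, 1.738]
force: [-0.8, 0.5, 0.3]
grip_width: 0.0429
```

```bash
python3 look.py x1
```

```text
[ 0.5972 -0.0886  0.0951] [3.132 0.057 1.738] [ 0.27  0.67 -0.36  1.77  0.41  0.76 -0.15]
```

View pics/x1.png

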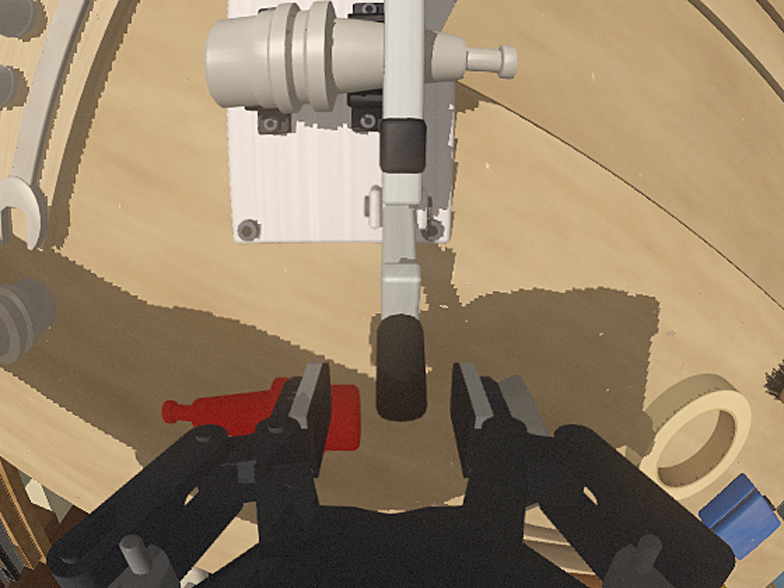

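Request:
{"method": "drive_tool", "body": {
  "series": [
    [50,0.0035,0.003,-0.009,0],
    [50,0,0,-0.006,0],
    [50,0,0,0,0],
    [0,0,0,0,0],
    [0,0,0,0,0],
    [0,0,0,0,0],
    [0,0,0,0,0]
  ],
  "newtons": 40
}}

```text
clock: 48.7
position: [0.6001, -0.0846, 0.0824]
tool_rot: [3.134, 0.058, 1.74]
force: [0.5, 1.5, -5.7]
grip_width: 0.0155
```

Request:
{"method": "drive_tool", "body": {
  "series": [
    [0,-0.0012,0.0075,0.0045,0],
    [0,-0.0012,0.0076,0.0037,0],
    [0,-0.0013,0.0078,0.0029,0],
    [0,-0.0013,0.008,0.0021,0],
    [0,-0.0013,0.0082,0.0013,0],
    [0,0,0,0,0]
  ]
}}

```text
clock: 49.3
position: [0.5933, -0.0423, 0.0978]
tool_rot: [3.134, 0.059, 1.74]
force: [2.2, -1.4, -10.3]
grip_width: 0.0155
```

Request:
{"method": "drive_tool", "body": {
  "series": [
    [0,-0.0007,0.0045,-0.0005,0],
    [0,-0.0004,0.0025,-0.0005,0],
    [0,0,0,0,0]
  ]
}}

```text
clock: 49.6
position: [0.5923, -0.0359, 0.0976]
tool_rot: [3.134, 0.06, 1.74]
force: [0.8, 0.4, -9.7]
grip_width: 0.0154
```

Request:
{"method": "drive_tool", "body": {
  "series": [
    [0,-0.0004,0.003,-0.001,0],
    [0,-0.0003,0.002,-0.0005,0],
    [0,0,0,0,0]
  ]
}}

```text
clock: 49.9
position: [0.5917, -0.0327, 0.0972]
tool_rot: [3.134, 0.063, 1.738]
force: [1.5, -1.6, -7.8]
grip_width: 0.0158
```

```bash
python3 look.py y1; python3 -c "
from h import *
save('scene','y2.png',crop=(190,140,310,240),scale=6)"
```

```text
[ 0.5917 -0.0327  0.0972] [3.134 0.063 1.738] [ 0.17  0.65 -0.36  1.8   0.41  0.75 -0.26]
```

View pics/y2.png

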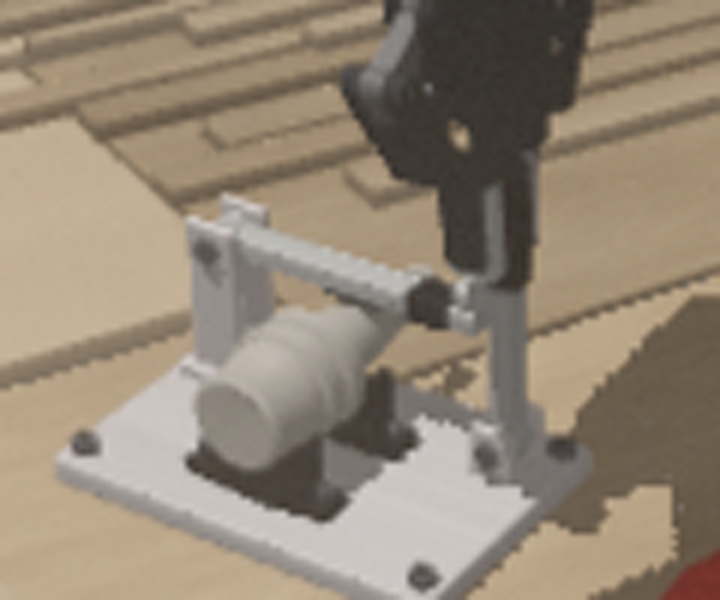

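Request:
{"method": "drive_tool", "body": {
  "series": [
    [0,-0.0005,0.003,-0.001,0],
    [0,-0.0003,0.002,-0.0005,0],
    [0,0,0,0,0]
  ]
}}

```text
clock: 50.3
position: [0.5918, -0.0329, 0.0972]
tool_rot: [3.133, 0.069, 1.734]
force: [-0.3, -0.2, -6.6]
grip_width: 0.0156
```

Request:
{"method": "drive_tool", "body": {
  "series": [
    [30,0,0,0,0],
    [45,0,0,0,0],
    [45,0,0,0,0],
    [45,0,0,0.02,0],
    [45,0,0,0.035,0],
    [45,0,0,0.045,0],
    [45,0,0,0.045,0],
    [45,0,0,0.02,0],
    [45,0,0,0,0]
  ]
}}

```text
clock: 51.2
position: [0.5911, -0.0283, 0.2684]
tool_rot: [3.132, 0.064, 1.737]
force: [-0.2, -0.4, -0.5]
grip_width: 0.0385
```

```bash
python3 look.py z1; python3 pr.py z1; python3 -c "
from h import *
save('scene','z2.png',crop=(190,140,310,240),scale=6)"
```

```text
[ 0.5911 -0.0283  0.2684] [3.132 0.064 1.737] [ 0.22  0.45 -0.43  1.65  0.28  1.09 -0.14]
0 [388. 206.] [388. 233.] [388. 246.] [389.  90.]
0.05 [388. 207.] [388. 234.] [388. 248.] [389.  90.]
0.1 [388. 207.] [388. 235.] [388. 249.] [389.  90.]
0.2 [388. 206.] [388. 235.] [388. 250.] [389.  89.]
```

View pics/z1.png

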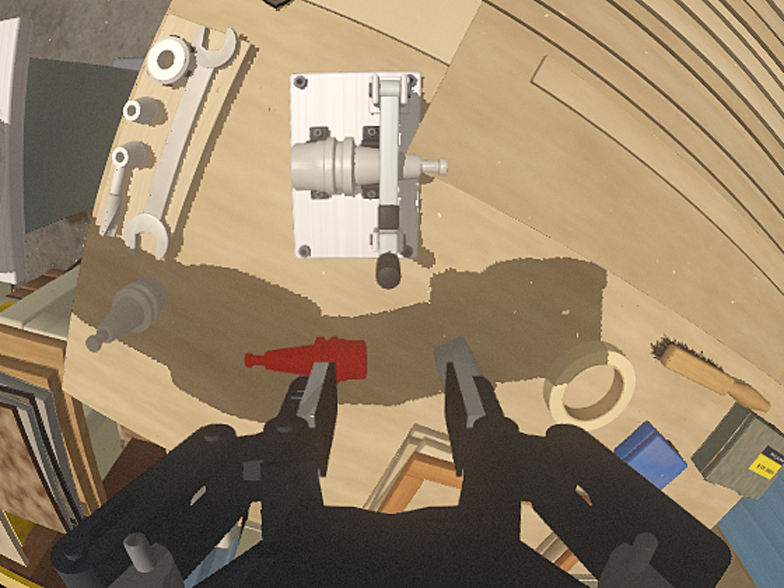

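View pics/z2.png

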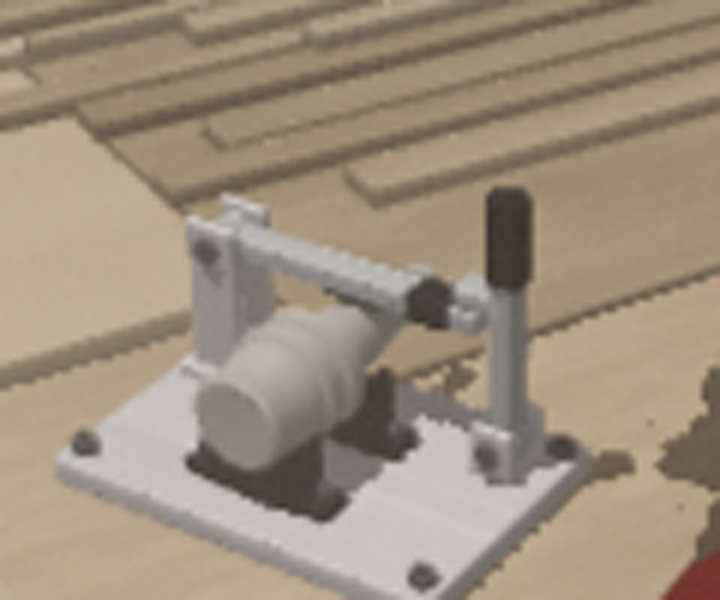

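```bash
python3 - <<'E'
from h import *
print(bot.observe()['clock'],bot.observe()['force'],bot.job_done())
E
```

```text
the job is handed in; nothing more can be done
51.3 [ 0.66074444 -0.03526863 -1.26745799] None
```

The silver holder is clamped in the cradle with the strap closed and the latch hooked. I handed the job in at 51.3 s, and no verdict came back.

**One mishap:** the first time I closed the strap and let go, an opening finger hit the flange and knocked the holder out of the vees. I swung the strap open again, gripped and reseated the holder, and repeated the closing with a narrower jaw opening.

**Steps 3 and 5 unconfirmed:** I can't read the judge's state, so I couldn't confirm exactly when "settled while held" or "strap down" was reached. During the first settling I also pressed too hard, to 89 N at the wrist. That is under the 120 N limit.

**Last checks, from the scene and wrist pictures:**
- **Holder:** it lies along the trough in both vees, with its nose at the end away from the strap and its flange between the saddles.
- **Strap:** its sleeve is within about 1 px of where it was at the start, which I estimate at under 0.02 rad.
- **Latch:** it is upright, with the top of the handle within about 0.5 px of its starting position. It stopped moving when I pushed further.
- **Surroundings:** the arm is raised clear, and the wrist force shows no contact. The standing holder, tape measure and red look-alike look undisturbed, though I did not measure their positions again.

**One disagreement:** the plate outline and the saddles, strap and latch put the cradle centre about 4 mm apart in y. I used the saddle, strap and latch value, and the holder's contact with the vees agreed with it.

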